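# Stow the pressure gauge in the housing and fold the cover stay shut

### The arm

A 6-joint arm with a two-finger parallel gripper is mounted at the origin on the work surface. World frame = base frame: x ahead of the robot, y to its left, z up, the work surface at z = 0. Lengths are in mm, angles in rad, forces in N, time in s.
With the tool pointing down it reaches from about 275 to 1000 mm from the base axis. Payload 8.4 kg.
Tool frame: the origin (TCP) lies at the very end of the fingers, on their centre line; the grasp point (between the pads) lies 19 mm behind it; z points along the fingers, y is the direction in which the jaws open and shut (so a half turn about z gives the same grasp; the last joint's range is limited). The gripper opens to 85 mm and grips with 20 to 120 N. Pads are 22 mm wide; open, the fingers measure 114 mm over their backs; the gripper's body (76 mm by 85 mm) begins 54 mm behind the grasp point. The pads swing forward as they close: fully open they stand 13 mm farther back than shut.
Start: joints at [-1.165, 0.353, 1.633, -0, 1.155, -0.002], TCP at [247.868, -573.75, 231.281] pointing down, gripper open.
Joint ranges: [-2.63, 2.63], [-0.92, 2.1], [0.06, 2.66], [-1.3, 4.44], [0, 2.69], [-3.02, 3.02]. Speed limits (rad/s): [2.22, 2.22, 2.79, 3.14, 3.14, 3.14].

### API

Orientations are given as [roll, pitch, yaw] about the fixed x, y, z axes, in that order (R = Rz(yaw) Ry(pitch) Rx(roll)).
In Python, from rig import r gives the robot as it stands.
- The arm moves only by the tool move_arm, never from a script. Its argument "increments" is a list of rows, each an object of numbers: "tx", "ty", "tz": the shift along the tool's x, y, z in cm; "rx", "ry", "rz": the turn, a rotation vector about the tool's x, y, z in degrees; "gripper": the gripper's target within -1 to 1 (fully open at 1, half-way at 0, shut at -1). A call has 1 to 12 rows; each row shifts and turns the commanded pose from where the row before left it, along the tool's axes as they then stand; what a row does not reach is not made up. A row lasts 1/10 s, in which the tool goes at most 50 mm and 8.59 degrees, less where a joint would pass 70% of its speed; a pose out of reach is approached as far as the arm can. A call is refused whole if a number of a shift passes 5 or a number of a turn 8.59, either way. A call with a gripper value outside its range is refused whole. The fingers move at their own pace and stop on an object; "squeeze" is the grip in N (left out, the last holds). Time passes only in rows, so rows that do not move let the fingers close. It gives the time, the measured TCP pose, the force and the opening at its end, in the units of the state.
- r.sense(): the state, without advancing time (a new reading comes with each control period).
- r.grab_frame(name): name is "scene" or "top" or "wrist"; returns (picture, depth): 420x560x3 uint8, red, green, blue; 420x560 float32, mm along the optical axis (not along the pixel's ray), 0 where there is no reading.
- r.camera_model(name): a dict with "fx", "fy", "cx", "cy" (pixels), "R" (3x3) and "t" (3): a world point X has camera coordinates R X + t; the wrist camera has in their place "hand_eye" (4x4, takes a point from camera to tool coordinates, whose origin is the TCP and whose axes are the flange's). Camera axes: x right, y down, z forward; pixel columns grow to the right and rows downward; lengths in mm; the calibration is good to about 2 mm. A picture is of the moment at which its call begins: read the wrist's pose just before it. camera_model takes no time and is no camera call.
- r.sign_off(): hands the job in, once; it reports no verdict.
Trained networks look in the newest picture that a camera, given by its name, has taken for a name from the list of things; names that differ only in an ending like _2 or _b are one class to them, and where a whole thing is asked for, a point or a joint stands for the part that bears it (a point fixed in the world has none). Each returns a list of dicts, best first, with "confidence" (0 to 1); they miss things now and then, are a little off and sometimes report something else, mostly with a low value. They report only what shows in the picture. A call takes as long as a camera call.
- r.cut_out(query, camera): "mask" (420x560 bool, what is visible of it) and "bbox" ([left, top, right, bottom] in pixels, round what is visible of it).
- r.place_of(query, camera): "location" ([row, column] in pixels: a listed point, or the origin of a listed thing).
The state is a dict: "clock": time; "qpos": joint angles; "qvel": joint speeds; "joint_efforts": joint torques, N m; "eef_pos": TCP position; "tcp_rot": TCP orientation; "contact_force": force on the tool from outside, world axes, zero at the start; "wrist_torque": the same for the moment, N m; "opening": opening from 0.0 (shut) to 1.0 (fully open).
Only numpy, scipy, OpenCV 4.12 (cv2) and the standard library are available. Lean on these libraries where they do the work, as an engineer would, in place of code of your own. Each camera call takes 0.05 s, during which the arm holds its last target. There are 200 camera calls.

### The job

Raise the cover of the white housing until its folding stay locks and holds it up by itself, then lay the pressure gauge gently, face up, on the blue mat inside and let go of it. Then push the orange knee knob through so that the cover lifts a little and the stay folds, and let the cover close fully without slamming; leave the other things on the bench where they are.

Things in the scene. Friction and masses are not known exactly. Their poses are not given: they have to be found in the camera images.
- housing: White steel housing fixed to the bench, 220 (x) x 240 (y) x 80 mm high, walls 4 mm, open top under a hinged cover. Origin under its centre; its front (-x) faces the robot, y to its left, z up. The cover's hinge line runs along y at x = +110, z = +83 mm. Fixed components up to 35 mm high stand on the floor's back part (x above +45 mm). The folding stay is on its left side (+y).
- cover (a joint): Cover hinge, rad: 0 closed, grows as it opens up about the far edge. White plate 225 x 250 x 6 mm, 0.8 kg. A damper (1.1 N m s/rad) lets an unlocked cover sink shut slowly by itself. The stay is straight at 1.32, the most it opens; locked, it rests a little lower, at about 1.27. To lock, raise it right against that limit (above about 1.31), then let it down on the stay.
- cover_handle (a point): Centre of the round steel bar handle on the cover's front edge: bar 12 mm thick, 100 mm long along the housing's y, 33 mm in front of the cover's edge (27 mm clear gap) and 258 mm from the hinge line (3 mm above it when closed). It can be hooked from below or pinched. Axes turn with the cover.
- knee (a joint): Bend of the stay's knee, rad: 0 folded (cover closed), 2.93 straight (dead centre), 3.43 at its stop over centre: locked. A light spring draws it to the locked side when nearly straight; pushed back below about 2.4 it folds on by the cover's weight.
- knee_knob (a point): Centre of the orange knob, 18 mm diameter, 42 mm long, sticking out along the housing's +y from the stay's knee, 19 to 61 mm outside the wall. Locked, it is at about x = +12, z = +161 mm in the housing. To fold, push it away from the robot and down, along (+x, -z) at 45 degrees: the cover first rises 2 to 3 degrees (about 2 N), and after some 50 mm of push it folds by itself.
- gauge_center (a point): Pressure gauge lying face up: round dark steel case 56 mm diameter, 34 mm high, white dial with a red needle, 0.16 kg; a brass stem (12 mm thick, 24 mm long) sticks out sideways along its -x. This point is the case's centre, 17 mm above its underside; its z axis points up out of the dial.
- mat_center (a point): Centre of the top of the blue mat (105 mm in x, 120 mm in y, top 8 mm above the bench) on the housing's inner floor, 45 mm in front of the housing's centre. Axes as the housing.
- valve: Bystander: brass valve block with black coil, 45 x 32 x 52 mm. Origin under its centre.
- timer: Bystander: grey timer block with black dial knob, 46 x 46 x 46 mm. Origin under its centre.
- tape: Bystander: yellow tape roll, 90 mm diameter, 24 mm high. Origin under its centre.
- oil: Bystander: white bottle with red cap, 48 mm diameter, 120 mm high. Origin under its centre.
- screwdriver: Bystander: screwdriver with red handle lying on the bench, about 200 mm long, along its x.

How it is judged (in metres and radians):
On the way, in this order (a step that is already met when the one before it is completed fails the run):
1. the cover stands open on its locked stay, with the hand away from its handle (value of joint cover above 1.2 rad and value of joint knee above 3.3 rad and distance between the grasp point and cover_handle above 0.06 m), for 0.3 s.
2. the gauge lies face up on the blue mat, let go, with the cover still locked open (value of joint knee above 3.3 rad and x of gauge_center in the frame of mat_center between -0.03 and 0.03 m and y of gauge_center in the frame of mat_center between -0.035 and 0.035 m and z of gauge_center in the frame of mat_center below 0.021 m and angle between gauge_center's own z axis and vertical below 0.15 rad and distance between the grasp point and gauge_center above 0.06 m), for 0.3 s.
At the end, for the whole second after the job is handed in: The cover is fully closed (within 0.03 rad) and still, and the gauge lies face up (within 0.15 rad) on the blue mat inside, its centre within 30 mm (x) and 35 mm (y) of the mat's centre (value of joint cover below 0.03 rad and velocity of joint cover above -0.05 rad/s and x of gauge_center in the frame of mat_center between -0.03 and 0.03 m and y of gauge_center in the frame of mat_center between -0.035 and 0.035 m and z of gauge_center in the frame of mat_center below 0.021 m and angle between gauge_center's own z axis and vertical below 0.15 rad); the robot touches nothing.
It fails at once if the cover is slammed (closes faster than 1.5 rad/s) (velocity of joint cover below -1.5 rad/s).
It fails at once if the gauge is dropped or thrown onto the mat (over the mat, its centre within 60 mm of it in height, it moves faster than 0.6 m/s) (horizontal distance between gauge_center and mat_center below 0.08 m and z of gauge_center in the frame of mat_center below 0.06 m and linear speed of gauge above 0.6 m/s).
It fails at once if another thing on the bench is moved by more than 30 mm (distance of any of valve, timer, tape, oil, screwdriver from where it was at the start of the episode above 0.03 m).
It also fails if it takes over 67 s, if anything falls off the work surface, if the arm or the gripper's body presses on something with over 40 N, if the wrist force passes 120 N, or if a joint passes its speed limit or range.

## Working session

There is one attempt and no reset: what is moved stays moved. The work goes in short steps, Python scripts to look and compute and a tool call to move; the robot and the scene stay as the last step left them, time stands still between calls to the robot, and variables do not carry over. Pictures are saved under pics/ and viewed, about 8 in all and at most 12, crops included, and the job is handed in when it is done.

Besides the shell and the picture viewer there is one more tool, called after "Call:" as name(argument=value, ...), one argument or row to a line, values as JSON. move_arm: Moves the arm, as the interface text tells. Its arguments: {"type":"object","properties":{"increments":{"type":"array","items":{"type":"object","properties":{"tx":{"type":"number"},"ty":{"type":"number"},"tz":{"type":"number"},"rx":{"type":"number"},"ry":{"type":"number"},"rz":{"type":"number"},"gripper":{"type":"number"}}}},"squeeze":{"type":"number"}},"required":["increments"]}

```bash
ls; mkdir -p pics; cat > h.py <<'E'
import numpy as np, cv2
from rig import r
from scipy.spatial.transform import Rotation as Ro
def pose():
    s=r.sense(); T=np.eye(4); T[:3,:3]=Ro.from_euler('xyz',s['tcp_rot']).as_matrix(); T[:3,3]=s['eef_pos']; return T
def world(cam,uv,z):  # uv Nx2 (col,row), depth N
    m=r.camera_model(cam); uv=np.atleast_2d(uv).astype(float); z=np.atleast_1d(z)
    p=np.c_[(uv[:,0]-m['cx'])/m['fx']*z,(uv[:,1]-m['cy'])/m['fy']*z,z]
    if cam=='wrist':
        T=pose()@np.array(m['hand_eye']); return p@T[:3,:3].T+T[:3,3]
    return (p-np.array(m['t']))@np.array(m['R'])
def save(n,im): cv2.imwrite('pics/'+n,im[:,:,::-1])
E
python3 - <<'E'
from h import *
print(r.sense())
for c in ('scene','top'):
    im,d=r.grab_frame(c); save(c+'0.png',im); np.savez(c+'0.npz',im=im,d=d)
    for q in ('housing','cover_handle','knee_knob','gauge_center','mat_center','valve','timer','tape','oil','screwdriver'):
        for o in r.place_of(q,c)[:1]:
            v,u=o['location']; i,j=int(np.clip(round(v),0,419)),int(np.clip(round(u),0,559))
            print(c,q,round(o['confidence'],2),np.round([v,u]),world(c,[u,v],d[i,j]).round(0))
E
python3 -c "
import cv2,numpy as np
a=cv2.imread('pics/scene0.png');b=cv2.imread('pics/top0.png')
cv2.imwrite('pics/both0.png',cv2.resize(np.vstack([a,b]),None,fx=.71,fy=.71))"
```

```text
pics
{'clock': 0.0, 'qpos': array([-1.16539795e+00,  3.53664059e-01,  1.63413306e+00,  1.89805245e-05,
        1.15518320e+00, -2.42145456e-03]), 'qvel': array([ 1.90606757e-03,  3.53764263e-04,  8.16023543e-04, -4.15864538e-04,
       -8.22078850e-04, -4.16717348e-05]), 'joint_efforts': array([ 3.63979954e-03, -6.05250120e+01, -3.42062974e+01,  2.86829491e-04,
        9.28203663e-03, -3.58922534e-06]), 'eef_pos': array([ 247.68804963, -573.31262836,  230.5521973 ]), 'tcp_rot': array([-3.14020503e+00, -2.07141558e-05,  4.07812143e-01]), 'contact_force': array([-0.36185374, -0.44794284, -0.36411123]), 'wrist_torque': array([ 0.00903036,  0.03453826, -0.04612226]), 'opening': 1.0022470977927591}
scene housing 0.86 [230. 311.] [[680. -25.  93.]]
scene cover_handle 0.93 [183. 282.] [[456.  88.  88.]]
scene gauge_center 0.72 [272. 152.] [[ 445. -383.   32.]]
scene valve 0.68 [291. 199.] [[ 579. -333.   19.]]
scene timer 0.54 [251. 192.] [[ 447. -255.   25.]]
scene tape 0.7 [324. 152.] [[ 569. -472.   -0.]]
scene oil 0.95 [177. 388.] [[617. 420.  25.]]
scene screwdriver 0.48 [160. 339.] [[407. 424.   1.]]
top housing 0.91 [197. 261.] [[589.  68.  91.]]
top cover_handle 0.91 [246. 250.] [[458.  93.  93.]]
top knee_knob 0.69 [177. 208.] [[653. 223.  39.]]
top gauge_center 0.8 [265. 422.] [[ 422. -369.   38.]]
top mat_center 0.29 [215. 400.] [[ 553. -308.   55.]]
top valve 0.68 [216. 399.] [[ 551. -305.   59.]]
top timer 0.77 [266. 366.] [[ 416. -218.   38.]]
top tape 0.61 [211. 452.] [[ 576. -466.    0.]]
top oil 0.75 [198. 132.] [[581. 424.  62.]]
top screwdriver 0.92 [264. 132.] [[405. 424.  25.]]
```

View pics/both0.png

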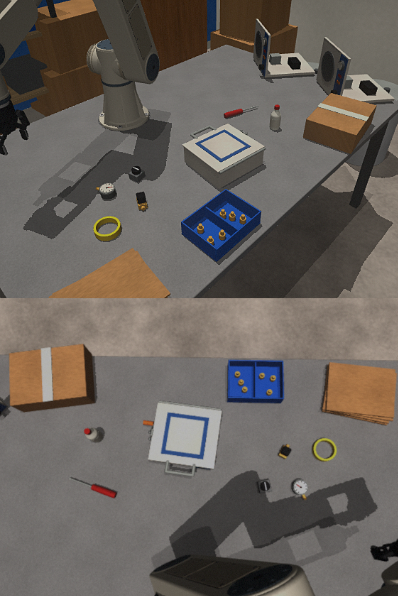

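The scene view (upper half) shows the closed white housing in the middle, with the gauge, timer, valve and tape to its right. The top view (lower half) shows the handle at about (180,470) and the orange knob at about (148,422). The housing is slightly yawed. Next I'll get precise poses.

```bash
python3 - <<'E'
from h import *
def hit(c,P,zr):
    pass
for c in ('top','scene'):
    im,d=r.grab_frame(c)
    vv,uu=np.mgrid[:420,:560]
    W=world(c,np.c_[uu.ravel(),vv.ravel()],d.ravel())
    ok=d.ravel()>0
    # cover top
    o=r.cut_out('cover',c)
    if o:
        m=o[0]['mask'].ravel()&ok; P=W[m]; P=P[(abs(P[:,2]-86)<12)]
        P=P
        print(c,'cover z',np.median(P[:,2]))
        # trim handle: use morphological open in a 2mm grid
        g=np.zeros((300,300),np.uint8); ij=((P[:,:2]-[350,-230])/2).astype(int)
        k=(ij>=0).all(1)&(ij<300).all(1); g[ij[k,0],ij[k,1]]=1
        g=cv2.morphologyEx(g,cv2.MORPH_CLOSE,np.ones((7,7))); g=cv2.morphologyEx(g,cv2.MORPH_OPEN,np.ones((31,31)))
        pts=np.argwhere(g)*2+np.array([351,-229]); (cx,cy),wh,a=cv2.minAreaRect(pts.astype(np.float32)); print(' rect',cx,cy,wh,a)
    for q in ('cover_handle','knee_knob','gauge_center'):
        o=r.cut_out(q,c)
        if o and o[0]['confidence']>.3:
            m=o[0]['mask'].ravel()&ok; P=W[m]; print(c,q,o[0]['bbox'],m.sum(),P.mean(0).round(),np.percentile(P,[5,50,95],axis=0).round().tolist())
            if q=='gauge_center':
                T=P[P[:,2]>30]; print(' dial rect',cv2.minAreaRect(T[:,:2].astype(np.float32)), cv2.minEnclosingCircle(T[:,:2].astype(np.float32)))
                B=P[(P[:,2]<26)&(P[:,2]>8)]; print(' low',B.mean(0) if len(B) else 0)
    for q in ('cover_handle','gauge_center','knee_knob'):
        print(q,[(x['location'],round(x['confidence'],2)) for x in r.place_of(q,c)[:2]])
    # crop
    if c=='top': a=im[150:300,180:460]
    else: b=im[150:330,110:390]
save('crop1.png',np.vstack([cv2.resize(a,None,fx=2,fy=2),cv2.resize(b,None,fx=1.6,fy=1.6)[:, :560] if 0 else np.pad(cv2.resize(b,None,fx=1.6,fy=1.6),((0,0),(0,112),(0,0)))]))
E
```

```text
top cover z 89.90569745256853
 rect 603.3706665039062 72.24333953857422 (251.90309143066406, 228.11509704589844) 83.48019409179688
top cover_handle [206.5, 146.6, 312.4, 250.3] 7794 [596.  72.  90.] [[491.0, -38.0, 86.0], [596.0, 72.0, 90.0], [701.0, 182.0, 94.0]]
top gauge_center [409.5, 255.2, 435.1, 283.9] 478 [ 418. -370.   29.] [[389.0, -395.0, 1.0], [419.0, -370.0, 34.0], [446.0, -345.0, 38.0]]
 dial rect ((421.25201416015625, -370.84423828125), (56.3979377746582, 56.961639404296875), 3.1601357460021973) ((421.26226806640625, -371.2940368652344), 29.322721481323242)
 low [ 400.88457835 -368.7418164    18.07345696]
cover_handle []
gauge_center [([267.3, 424.2], 0.77)]
knee_knob [([176.0, 207.6], 0.6)]
scene cover z 90.3756989699853
 rect 602.8702392578125 70.7797622680664 (254.8597412109375, 228.54019165039062) 83.92753601074219
scene cover_handle [255.8, 175.5, 369.3, 239.4] 4246 [602.  63.  90.] [[489.0, -45.0, 87.0], [607.0, 61.0, 90.0], [706.0, 178.0, 94.0]]
scene gauge_center [132.9, 258.3, 163.0, 283.5] 477 [ 426. -377.   26.] [[383.0, -399.0, 3.0], [431.0, -379.0, 32.0], [449.0, -351.0, 37.0]]
 dial rect ((422.90631103515625, -372.2403869628906), (54.84391784667969, 58.75506591796875), 56.02531814575195) ((422.2324523925781, -373.1142272949219), 31.13357925415039)
 low [ 431.60065312 -382.7781633    17.64739615]
cover_handle [([182.7, 283.0], 0.7)]
gauge_center [([268.7, 150.2], 0.78), ([160.5, 338.0], 0.38)]
knee_knob []Traceback (most recent call last):
  File "<stdin>", line 32, in <module>
    return _nx.concatenate(arrs, 0, dtype=dtype, casting=casting)
           ~~~~~~~~~~~~~~~^^^^^^^^^^^^^^^^^^^^^^^^^^^^^^^^^^^^^^^
ValueError: all the input arrays must have same number of dimensions, but the array at index 0 has 2 dimension(s) and the array at index 1 has 3 dimension(s)
```

Call:
move_arm(
  increments=[
    {"rz": -7.5, "gripper": -0.45},
    {"rz": -7.5},
    {"rz": -7.5},
    {"rz": -7.5},
    {"rz": -7.5},
    {"rz": -7.5},
    {"rz": -7.5},
    {"rz": -7.7},
  ],
)

```text
invalid input
```

```bash
cat >> h.py <<'E'
def to(x,y,z):
    "shift from the present TCP to a world point, in tool axes, cm"
    T=pose(); s=r.sense(); print('t',round(s['clock'],2),'tcp',T[:3,3].round(1),'rpy deg',np.degrees(s['tcp_rot']).round(1),'F',np.round(s['contact_force'],1),'open',round(s['opening'],2))
    print('shift cm',(T[:3,:3].T@(np.array([x,y,z])-T[:3,3])/10).round(2))
E
python3 -c "
from h import *
to(455,88,230)"
```

```text
t 1.9 tcp [ 247.9 -573.7  231.3] rpy deg [-180.    -0.    23.4] F [0.5 0.  0.2] open 1.0
shift cm [ 45.26 -52.53   0.13]
```

Call:
move_arm(
  increments=[
    {"tx": 0, "ty": 0, "tz": 0, "rx": 0, "ry": 0, "rz": -7.5, "gripper": -0.45},
    {"tx": 0, "ty": 0, "tz": 0, "rx": 0, "ry": 0, "rz": -7.5, "gripper": -0.45},
  ],
  squeeze=60,
)

```text
clock: 2.1
eef_pos: [247.9, -573.8, 231.3]
tcp_rot: [3.142, 0.0, 0.675]
contact_force: [1.0, -0.2, -0.2]
opening: 0.69
```

Call:
move_arm(
  increments=[
    {"tx": 0, "ty": 0, "tz": 0, "rx": 0, "ry": 0, "rz": -7.5, "gripper": -0.45},
    {"tx": 0, "ty": 0, "tz": 0, "rx": 0, "ry": 0, "rz": -7.5, "gripper": -0.45},
    {"tx": 0, "ty": 0, "tz": 0, "rx": 0, "ry": 0, "rz": -7.5, "gripper": -0.45},
    {"tx": 0, "ty": 0, "tz": 0, "rx": 0, "ry": 0, "rz": -7.5, "gripper": -0.45},
    {"tx": 0, "ty": 0, "tz": 0, "rx": 0, "ry": 0, "rz": -7.5, "gripper": -0.45},
    {"tx": 0, "ty": 0, "tz": 0, "rx": 0, "ry": 0, "rz": -7.5, "gripper": -0.45},
  ],
)

```text
clock: 2.7
eef_pos: [247.9, -573.8, 231.3]
tcp_rot: [3.142, -0.0, 1.46]
contact_force: [-0.2, 0.6, -0.3]
opening: 0.274
```

```bash
python3 -c "
from h import *
to(450,88,230)"
```

```text
t 2.7 tcp [ 247.9 -573.8  231.3] rpy deg [180.   -0.   83.7] F [-0.2  0.6 -0.3] open 0.27
shift cm [68.   12.79  0.13]
```

Call:
move_arm(
  increments=[
    {"tx": 2, "ty": 0.4, "tz": 0, "rx": 0, "ry": 0, "rz": 0, "gripper": -0.45},
    {"tx": 4, "ty": 0.75, "tz": 0, "rx": 0, "ry": 0, "rz": 0, "gripper": -0.45},
    {"tx": 4, "ty": 0.75, "tz": 0, "rx": 0, "ry": 0, "rz": 0, "gripper": -0.45},
    {"tx": 4, "ty": 0.75, "tz": 0, "rx": 0, "ry": 0, "rz": 0, "gripper": -0.45},
    {"tx": 4, "ty": 0.75, "tz": 0, "rx": 0, "ry": 0, "rz": 0, "gripper": -0.45},
    {"tx": 4, "ty": 0.75, "tz": 0, "rx": 0, "ry": 0, "rz": 0, "gripper": -0.45},
    {"tx": 4, "ty": 0.75, "tz": 0, "rx": 0, "ry": 0, "rz": 0, "gripper": -0.45},
    {"tx": 4, "ty": 0.75, "tz": 0, "rx": 0, "ry": 0, "rz": 0, "gripper": -0.45},
    {"tx": 4, "ty": 0.75, "tz": 0, "rx": 0, "ry": 0, "rz": 0, "gripper": -0.45},
    {"tx": 4, "ty": 0.75, "tz": 0, "rx": 0, "ry": 0, "rz": 0, "gripper": -0.45},
    {"tx": 4, "ty": 0.75, "tz": 0, "rx": 0, "ry": 0, "rz": 0, "gripper": -0.45},
    {"tx": 4, "ty": 0.75, "tz": 0, "rx": 0, "ry": 0, "rz": 0, "gripper": -0.45},
  ],
)

```text
clock: 3.9
eef_pos: [387.3, -125.3, 231.6]
tcp_rot: [3.141, 0.0, 1.455]
contact_force: [0.6, -0.7, 0.1]
opening: 0.278
```

Call:
move_arm(
  increments=[
    {"tx": 4, "ty": 0.8, "tz": 0, "rx": 0, "ry": 0, "rz": 0, "gripper": -0.45},
    {"tx": 4, "ty": 0.8, "tz": 0, "rx": 0, "ry": 0, "rz": 0, "gripper": -0.45},
    {"tx": 4, "ty": 0.8, "tz": 0, "rx": 0, "ry": 0, "rz": 0, "gripper": -0.45},
    {"tx": 4, "ty": 0.8, "tz": 0, "rx": 0, "ry": 0, "rz": 0, "gripper": -0.45},
    {"tx": 4, "ty": 0.8, "tz": 0, "rx": 0, "ry": 0, "rz": 0, "gripper": -0.45},
    {"tx": 2, "ty": 0.4, "tz": 0, "rx": 0, "ry": 0, "rz": 0, "gripper": -0.45},
    {"tx": 0, "ty": 0, "tz": 0, "rx": 0, "ry": 0, "rz": 0, "gripper": -0.45},
  ],
)

```text
clock: 4.6
eef_pos: [456.9, 88.9, 231.4]
tcp_rot: [3.141, -0.001, 1.458]
contact_force: [0.0, -0.1, -0.2]
opening: 0.275
```

```bash
python3 - <<'E'
from h import *
T=pose(); im,d=r.grab_frame('wrist'); save('w1.png',im)
print(r.camera_model('wrist'))
for o in r.place_of('cover_handle','wrist')[:2]:
    v,u=o['location']; i,j=int(round(v)),int(round(u)); print(o['confidence'],v,u,world('wrist',[u,v],d[i-3:i+4,j-3:j+4].ravel().min()), d[i-3:i+4,j])
# all depth points with bar height
vv,uu=np.mgrid[:420,:560]; W=world('wrist',np.c_[uu.ravel(),vv.ravel()],d.ravel())
k=(d.ravel()>0)&(abs(W[:,2]-90)<8)&(W[:,0]<478)&(W[:,0]>430)&(W[:,1]>0)&(W[:,1]<180)
P=W[k]; print(k.sum(),np.percentile(P,[2,50,98],axis=0).round(1)); print(cv2.minAreaRect(P[:,:2].astype(np.float32)))
k=(d.ravel()>0)&(abs(W[:,2]-90)<8)&(W[:,0]<600); print(np.percentile(W[k],[0,2,50,98],axis=0).round(1))
to(458,88,76)
E
```

```text
{'fx': 372.02234899892443, 'fy': 372.02234899892443, 'cx': 282.34149560022416, 'cy': 212.51550702799494, 'hand_eye': array([[-6.63093879e-04, -9.48236645e-01, -3.17563891e-01,
         8.22625757e+01],
       [ 9.99999686e-01, -7.66470019e-04,  2.00593614e-04,
        -2.76855414e-01],
       [-4.33613418e-04, -3.17563658e-01,  9.48236856e-01,
        -1.42865389e+02],
       [ 0.00000000e+00,  0.00000000e+00,  0.00000000e+00,
         1.00000000e+00]])}
2553 [[447.5  30.9  86.7]
 [458.8  85.5  91. ]
 [476.7 138.1  93. ]]
((466.5869140625, 84.32229614257812), (110.67440032958984, 32.783348083496094), 84.10379028320312)
[[445.  -57.   82. ]
 [456.4 -40.8  87.4]
 [544.3  97.5  89.6]
 [597.8 197.   91.9]]
t 4.7 tcp [455.8  86.6 231.2] rpy deg [-180.     0.    83.4] F [ 0.4  0.2 -0. ] open 0.27
shift cm [ 0.17  0.21 15.52]
```

View pics/w1.png

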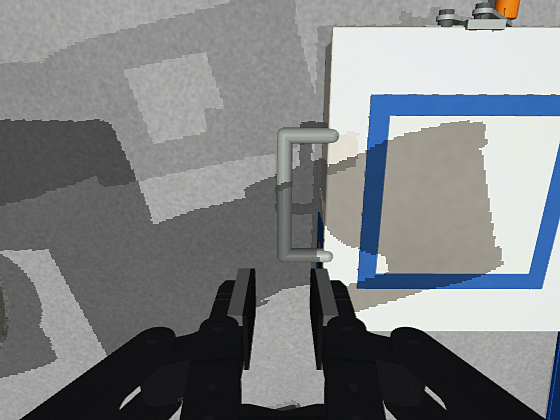

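The wrist view shows the handle bar at about u=285, v=130 to 258, nearly midway between the open fingers. The blue-framed cover is to its right.

```bash
python3 - <<'E'
from h import *
im,d=r.grab_frame('wrist')
uv=[];dd=[]
for v in range(145,250,10):
    for u in range(275,296):
        if d[v,u]>0: uv.append((u,v));dd.append(d[v,u])
W=world('wrist',uv,dd); k=(W[:,2]>82)&(W[:,2]<100); P=W[k]
print(P.mean(0),P.max(0),cv2.fitLine(P[:,:2].astype(np.float32),2,0,.01,.01).ravel())
to(*P.mean(0)[:2],77)
E
```

```text
[457.81356558  86.87108019  90.8533949 ] [468.19574893 127.31160657  93.50798645] [1.1034321e-01 9.9389356e-01 4.5781357e+02 8.6871078e+01]
t 4.75 tcp [455.6  86.1 231.2] rpy deg [-180.     0.    83.4] F [-0.3  0.   0.7] open 0.27
shift cm [ 0.11  0.21 15.42]
```

Call:
move_arm(
  increments=[
    {"tx": 0.1, "ty": 0.22, "tz": 2, "rx": 0, "ry": 0, "rz": 0, "gripper": -0.45},
    {"tx": 0, "ty": 0, "tz": 4, "rx": 0, "ry": 0, "rz": 0, "gripper": -0.45},
    {"tx": 0, "ty": 0, "tz": 4, "rx": 0, "ry": 0, "rz": 0, "gripper": -0.45},
    {"tx": 0, "ty": 0, "tz": 3, "rx": 0, "ry": 0, "rz": 0, "gripper": -0.45},
    {"tx": 0, "ty": 0, "tz": 2.4, "rx": 0, "ry": 0, "rz": 0, "gripper": -0.45},
    {"tx": 0, "ty": 0, "tz": 0, "rx": 0, "ry": 0, "rz": 0, "gripper": -1},
    {"tx": 0, "ty": 0, "tz": 0, "rx": 0, "ry": 0, "rz": 0, "gripper": -1},
    {"tx": 0, "ty": 0, "tz": 0, "rx": 0, "ry": 0, "rz": 0, "gripper": -1},
    {"tx": 0, "ty": 0, "tz": 0, "rx": 0, "ry": 0, "rz": 0, "gripper": -1},
  ],
  squeeze=50,
)

```text
clock: 5.65
eef_pos: [457.9, 85.5, 77.9]
tcp_rot: [-3.141, 0.002, 1.454]
contact_force: [0.7, -7.2, -4.7]
opening: 0.115
```

```bash
python3 - <<'E'
from h import *
to(458,87,77)
# arc increments: forward (along housing x) and up for equal cover angle steps
for n in (1,):
    th=np.arange(0,1.33,.06); R=258.; a0=np.arctan2(3,258)
    f=R*(np.cos(a0)-np.cos(th+a0)); u=R*(np.sin(th+a0)-np.sin(a0))
    print(np.c_[th[1:],np.diff(f)/10,np.diff(u)/10].round(2).tolist()); 
    t=1.32;print(R*(np.cos(a0)-np.cos(t+a0)),R*(np.sin(t+a0)-np.sin(a0)))
E
```

```text
t 5.65 tcp [457.9  85.5  77.9] rpy deg [-1.80e+02  1.00e-01  8.33e+01] F [ 0.7 -7.2 -4.7] open 0.11
shift cm [ 0.15 -0.01  0.09]
[[0.06, 0.06, 1.55], [0.12, 0.16, 1.54], [0.18, 0.25, 1.53], [0.24, 0.34, 1.51], [0.3, 0.43, 1.49], [0.36, 0.52, 1.46], [0.42, 0.61, 1.42], [0.48, 0.69, 1.39], [0.54, 0.77, 1.34], [0.6, 0.85, 1.29], [0.66, 0.93, 1.24], [0.72, 1.0, 1.18], [0.78, 1.07, 1.12], [0.84, 1.13, 1.05], [0.9, 1.19, 0.98], [0.96, 1.25, 0.91], [1.02, 1.3, 0.83], [1.08, 1.35, 0.75], [1.14, 1.39, 0.67], [1.2, 1.43, 0.59], [1.26, 1.46, 0.5], [1.32, 1.49, 0.41]]
196.86357043734068 247.65628016887658
```

Call:
move_arm(
  increments=[
    {"tx": 0, "ty": 0.06, "tz": -1.55, "rx": 0, "ry": 0, "rz": 0, "gripper": -1},
    {"tx": 0, "ty": 0.16, "tz": -1.54, "rx": 0, "ry": 0, "rz": 0, "gripper": -1},
    {"tx": 0, "ty": 0.25, "tz": -1.53, "rx": 0, "ry": 0, "rz": 0, "gripper": -1},
    {"tx": 0, "ty": 0.34, "tz": -1.51, "rx": 0, "ry": 0, "rz": 0, "gripper": -1},
    {"tx": 0, "ty": 0.43, "tz": -1.49, "rx": 0, "ry": 0, "rz": 0, "gripper": -1},
    {"tx": 0, "ty": 0.52, "tz": -1.46, "rx": 0, "ry": 0, "rz": 0, "gripper": -1},
    {"tx": 0, "ty": 0.61, "tz": -1.42, "rx": 0, "ry": 0, "rz": 0, "gripper": -1},
    {"tx": 0, "ty": 0.69, "tz": -1.39, "rx": 0, "ry": 0, "rz": 0, "gripper": -1},
    {"tx": 0, "ty": 0.77, "tz": -1.34, "rx": 0, "ry": 0, "rz": 0, "gripper": -1},
    {"tx": 0, "ty": 0.85, "tz": -1.29, "rx": 0, "ry": 0, "rz": 0, "gripper": -1},
    {"tx": 0, "ty": 0.93, "tz": -1.24, "rx": 0, "ry": 0, "rz": 0, "gripper": -1},
    {"tx": 0, "ty": 1.0, "tz": -1.18, "rx": 0, "ry": 0, "rz": 0, "gripper": -1},
  ],
)

```text
clock: 6.85
eef_pos: [523.7, 77.9, 247.4]
tcp_rot: [-3.141, 0.001, 1.454]
contact_force: [5.7, -2.8, -14.0]
opening: 0.113
```

```bash
python3 -c "
from h import *
to(458,87,77)"
```

```text
t 6.85 tcp [523.7  77.9 247.4] rpy deg [-1.80e+02  1.00e-01  8.33e+01] F [  5.7  -2.8 -14. ] open 0.11
shift cm [ 0.16 -6.63 17.04]
```

Call:
move_arm(
  increments=[
    {"tx": 0, "ty": 1.07, "tz": -1.12, "rx": 0, "ry": 0, "rz": 0, "gripper": -1},
    {"tx": 0, "ty": 1.13, "tz": -1.05, "rx": 0, "ry": 0, "rz": 0, "gripper": -1},
    {"tx": 0, "ty": 1.19, "tz": -0.98, "rx": 0, "ry": 0, "rz": 0, "gripper": -1},
    {"tx": 0, "ty": 1.25, "tz": -0.91, "rx": 0, "ry": 0, "rz": 0, "gripper": -1},
    {"tx": 0, "ty": 1.3, "tz": -0.83, "rx": 0, "ry": 0, "rz": 0, "gripper": -1},
    {"tx": 0, "ty": 1.35, "tz": -0.75, "rx": 0, "ry": 0, "rz": 0, "gripper": -1},
    {"tx": 0, "ty": 1.39, "tz": -0.67, "rx": 0, "ry": 0, "rz": 0, "gripper": -1},
    {"tx": 0, "ty": 1.43, "tz": -0.59, "rx": 0, "ry": 0, "rz": 0, "gripper": -1},
    {"tx": 0, "ty": 1.46, "tz": -0.5, "rx": 0, "ry": 0, "rz": 0, "gripper": -1},
    {"tx": 0, "ty": 0.75, "tz": -0.2, "rx": 0, "ry": 0, "rz": 0, "gripper": -1},
    {"tx": 0, "ty": 0.5, "tz": -0.12, "rx": 0, "ry": 0, "rz": 0, "gripper": -1},
    {"tx": 0, "ty": 0, "tz": 0, "rx": 0, "ry": 0, "rz": 0, "gripper": -1},
  ],
)

```text
clock: 8.05
eef_pos: [651.5, 63.2, 327.3]
tcp_rot: [3.139, 0.0, 1.453]
contact_force: [-3.1, -1.9, 9.6]
opening: 0.117
```

```bash
python3 -c "
from h import *
to(458,87,77)"
```

```text
t 8.05 tcp [651.5  63.2 327.3] rpy deg [179.9   0.   83.3] F [-3.1 -1.9  9.6] open 0.12
shift cm [  0.1  -19.55  24.99]
```

Call:
move_arm(
  increments=[
    {"tx": 0, "ty": 0.2, "tz": 0, "rx": 0, "ry": 0, "rz": 0, "gripper": -1},
    {"tx": 0, "ty": 0.2, "tz": 0, "rx": 0, "ry": 0, "rz": 0, "gripper": -1},
    {"tx": 0, "ty": 0, "tz": 0, "rx": 0, "ry": 0, "rz": 0, "gripper": -1},
  ],
)

```text
clock: 8.35
eef_pos: [653.7, 62.9, 327.8]
tcp_rot: [-3.141, 0.0, 1.454]
contact_force: [-9.4, -0.2, 15.6]
opening: 0.113
```

Call:
move_arm(
  increments=[
    {"tx": 0, "ty": 0.2, "tz": 0, "rx": 0, "ry": 0, "rz": 0, "gripper": -1},
    {"tx": 0, "ty": 0, "tz": 0, "rx": 0, "ry": 0, "rz": 0, "gripper": -1},
    {"tx": 0, "ty": 0, "tz": 0, "rx": 0, "ry": 0, "rz": 0, "gripper": -1},
  ],
)

```text
clock: 8.65
eef_pos: [654.2, 62.9, 327.9]
tcp_rot: [-3.138, 0.0, 1.454]
contact_force: [-16.0, -0.9, 20.2]
opening: 0.112
```

```bash
python3 - <<'E'
from h import *
to(458,87,77)
im,d=r.grab_frame('scene'); save('s2.png',cv2.resize(im[90:270,230:430],None,fx=3,fy=3))
for c in('scene','top'):
    if c=='top': im,d=r.grab_frame(c)
    for o in r.place_of('knee_knob',c)[:1]:
        v,u=o['location']; print(c,o['confidence'],v,u,world(c,[u,v],d[int(v),int(u)]))
h=np.array([.994,-.110]);n=np.array([.110,.994]);O=np.array([605.5,71.2]); print('exp locked',O+12*h+160*n,161)
E
```

```text
t 8.65 tcp [654.2  62.9 327.9] rpy deg [-179.8    0.    83.3] F [-16.   -0.9  20.2] open 0.11
shift cm [  0.11 -19.68  25.16]
exp locked [635.028 228.92 ] 161
```

View pics/s2.png

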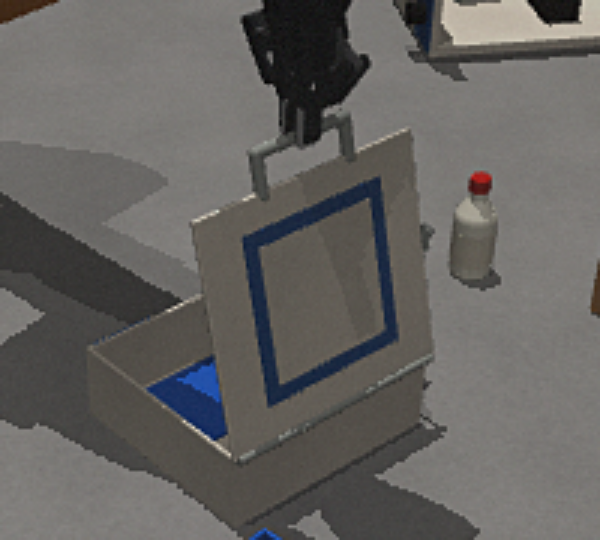

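The scene view shows the cover held fully raised, but the stay is hidden behind it. I'll let it down gently onto the stay now.

Call:
move_arm(
  increments=[
    {"tx": 0, "ty": -0.3, "tz": 0.2, "rx": 0, "ry": 0, "rz": 0, "gripper": -1},
    {"tx": 0, "ty": -0.3, "tz": 0.2, "rx": 0, "ry": 0, "rz": 0, "gripper": -1},
    {"tx": 0, "ty": -0.3, "tz": 0.15, "rx": 0, "ry": 0, "rz": 0, "gripper": -1},
    {"tx": 0, "ty": -0.3, "tz": 0.1, "rx": 0, "ry": 0, "rz": 0, "gripper": -1},
    {"tx": 0, "ty": -0.3, "tz": 0.1, "rx": 0, "ry": 0, "rz": 0, "gripper": -1},
    {"tx": 0, "ty": -0.3, "tz": 0.1, "rx": 0, "ry": 0, "rz": 0, "gripper": -1},
    {"tx": 0, "ty": -0.3, "tz": 0.1, "rx": 0, "ry": 0, "rz": 0, "gripper": -1},
    {"tx": 0, "ty": 0, "tz": 0, "rx": 0, "ry": 0, "rz": 0, "gripper": -1},
  ],
)

```text
clock: 9.65
eef_pos: [639.6, 64.6, 323.8]
tcp_rot: [3.127, -0.001, 1.453]
contact_force: [-2.7, -5.0, 35.6]
opening: 0.113
```

```bash
python3 -c "
from h import *
to(654,63,328)
im,d=r.grab_frame('top'); save('t2.png',im)
for q in ('knee_knob','knee'):
  for o in r.place_of(q,'top')[:2]:
    v,u=o['location']; print(o['confidence'],v,u,world('top',[u,v],d[int(v),int(u)]))
"
```

```text
t 9.65 tcp [639.6  64.6 323.8] rpy deg [ 1.792e+02 -1.000e-01  8.330e+01] F [-2.7 -5.  35.6] open 0.11
shift cm [ 0.01  1.45 -0.4 ]
0.74 261.1 131.3 [[413.04191673 433.03487599   4.09413281]]Traceback (most recent call last):
  File "<string>", line 6, in <module>
    for o in r.place_of(q,'top')[:2]:
             ~~~~~~~~~~^^^^^^^^^
ValueError: it knows: cover_handle, gauge_center, housing, knee_knob, mat_center, oil, screwdriver, tape, timer, valve
```

Call:
move_arm(
  increments=[
    {"tx": 0, "ty": 0, "tz": -0.25, "rx": 0, "ry": 0, "rz": 0, "gripper": -1},
    {"tx": 0, "ty": 0, "tz": 0, "rx": 0, "ry": 0, "rz": 0, "gripper": -0.5},
    {"tx": 0, "ty": 0, "tz": 0, "rx": 0, "ry": 0, "rz": 0, "gripper": -0.45},
    {"tx": 0, "ty": 0, "tz": 0, "rx": 0, "ry": 0, "rz": 0, "gripper": -0.45},
    {"tx": 0, "ty": 0, "tz": 0, "rx": 0, "ry": 0, "rz": 0, "gripper": -0.45},
  ],
)

```text
clock: 10.25
eef_pos: [635.9, 66.3, 316.6]
tcp_rot: [-3.14, 0.0, 1.455]
contact_force: [0.0, -0.4, -0.8]
opening: 0.273
```

```bash
python3 - <<'E'
from h import *
to(654,63,328)
T=pose(); im,d=r.grab_frame('wrist'); save('w2.png',im)
for o in r.place_of('knee_knob','wrist')[:2]+r.place_of('cover_handle','wrist')[:1]:
    v,u=o['location']; print(o['confidence'],v,u,world('wrist',[u,v],d[int(v),int(u)]))
E
```

```text
t 10.25 tcp [635.9  66.3 316.6] rpy deg [-179.9    0.    83.3] F [ 0.  -0.4 -0.8] open 0.27
shift cm [-0.12  1.83 -1.14]
0.54 306.9 296.6 [[641.71002775  69.12537714 336.36612081]]
0.57 306.3 298.1 [[642.30290897  69.27496905 336.29425927]]
```

View pics/w2.png

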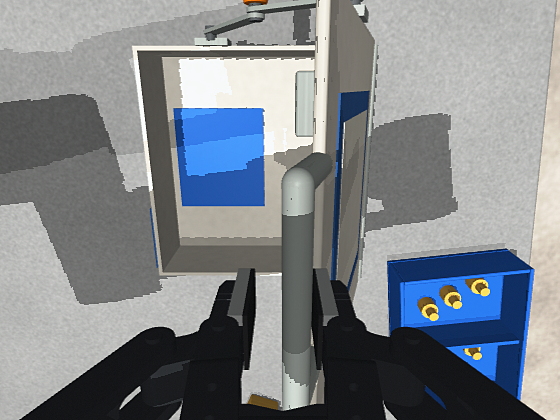

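The wrist view shows the cover standing on its own with the handle loose between the open fingers. The blue mat is at (175..265, 108..207), and the knee of the stay is at the top near (255,3). I'll back away upward and measure the mat and knob.

Call:
move_arm(
  increments=[
    {"tx": 0, "ty": 0.3, "tz": -2, "rx": 0, "ry": 0, "rz": 0, "gripper": -0.45},
    {"tx": 0, "ty": 0, "tz": -4, "rx": 0, "ry": 0, "rz": 0, "gripper": -0.45},
    {"tx": 0, "ty": 0, "tz": -2, "rx": 0, "ry": 0, "rz": 0, "gripper": 0},
    {"tx": -1, "ty": -4, "tz": 0, "rx": 0, "ry": 0, "rz": 0, "gripper": 1},
    {"tx": -1, "ty": -4, "tz": 0, "rx": 0, "ry": 0, "rz": 0, "gripper": 1},
    {"tx": 0, "ty": 0, "tz": 0, "rx": 0, "ry": 0, "rz": 0, "gripper": 1},
  ],
)

```text
clock: 11.0
eef_pos: [553.7, 55.3, 397.1]
tcp_rot: [-3.14, 0.0, 1.455]
contact_force: [-1.2, 0.9, 0.2]
opening: 0.938
```

```bash
python3 - <<'E'
from h import *
im,d=r.grab_frame('wrist'); save('w3.png',im)
for q in('knee_knob','mat_center','cover_handle'):
  for o in r.place_of(q,'wrist')[:1]:
    v,u=o['location']; print(q,o['confidence'],v,u,world('wrist',[u,v],d[int(v),int(u)]))
vv,uu=np.mgrid[:420,:560]; W=world('wrist',np.c_[uu.ravel(),vv.ravel()],d.ravel())
hsv=cv2.cvtColor(im,cv2.COLOR_RGB2HSV).reshape(-1,3)
m=(d.ravel()>0)&(abs(hsv[:,0].astype(int)-110)<15)&(hsv[:,1]>120)&(W[:,2]<20)&(W[:,2]>0)&(W[:,0]<680)&(W[:,1]>-20)
print(cv2.minAreaRect(W[m][:,:2].astype(np.float32)),np.median(W[m][:,2]))
m=(d.ravel()>0)&(hsv[:,0]<14)&(hsv[:,1]>180)&(hsv[:,2]>100)&(W[:,1]>180)
P=W[m]; print('orange',m.sum(),np.percentile(P,[5,50,95],axis=0).round())
to(422,-371.5,120)
E
```

```text
mat_center 0.61 131.4 286.9 [[567.66343572  79.36748946   8.79067436]]
cover_handle 0.78 195.5 431.4 [[645.29341311  70.11320591 336.23836582]]
((581.5740356445312, 61.71037292480469), (144.9241943359375, 191.82215881347656), 84.36490631103516) 8.152132767840044Traceback (most recent call last):
  File "<stdin>", line 11, in <module>
    return _quantile_unchecked(
        a, q, axis, out, overwrite_input, method, keepdims, weights)
    return _ureduce(a,
                    func=_quantile_ureduce_func,
    ...<5 lines>...
                    overwrite_input=overwrite_input,
                    method=method)
    r = func(a, **kwargs)
    result = _quantile(arr,
                       quantiles=q,
    ...<2 lines>...
                       out=out,
                       weights=wgt)
    slices_having_nans = np.isnan(arr[-1, ...])
                                  ~~~^^^^^^^^^
IndexError: index -1 is out of bounds for axis 0 with size 0
```

```bash
cat >> h.py <<'E'
def plan(p,yaw_deg,n):
    "rows for tool-down move to world p and yaw: tx ty tz rz, round numbers"
    T=pose(); dw=(np.array(p)-T[:3,3])/n/10; y0=np.degrees(np.arctan2(T[1,0],T[0,0])); a=(y0-yaw_deg)/n
    for i in range(n):
        R=Ro.from_euler('xyz',[180,0,y0-a*i],degrees=True).as_matrix(); print((R.T@dw).round(2).tolist(),round(a,2))
E
python3 -c "
from h import *
to(422,-371.5,120)
plan([422,-371.5,160],-6.4,12)"
```

```text
t 11.2 tcp [558.5  55.8 397. ] rpy deg [180.   -0.   83.4] F [ 0.4  0.1 -0.7] open 1.0
shift cm [-44.03  -8.64  27.68]
[-3.67, -0.72, 1.97] 7.48
[-3.73, -0.24, 1.97] 7.48
[-3.73, 0.25, 1.97] 7.48
[-3.67, 0.74, 1.97] 7.48
[-3.54, 1.21, 1.97] 7.48
[-3.35, 1.66, 1.97] 7.48
[-3.11, 2.08, 1.97] 7.48
[-2.81, 2.47, 1.97] 7.48
[-2.46, 2.81, 1.97] 7.48
[-2.08, 3.11, 1.97] 7.48
[-1.65, 3.35, 1.97] 7.48
[-1.2, 3.54, 1.97] 7.48
```

Call:
move_arm(
  increments=[
    {"tx": -3.67, "ty": -0.72, "tz": 1.97, "rx": 0, "ry": 0, "rz": 7.48, "gripper": 1},
    {"tx": -3.73, "ty": -0.24, "tz": 1.97, "rx": 0, "ry": 0, "rz": 7.48, "gripper": 1},
    {"tx": -3.73, "ty": 0.25, "tz": 1.97, "rx": 0, "ry": 0, "rz": 7.48, "gripper": 1},
    {"tx": -3.67, "ty": 0.74, "tz": 1.97, "rx": 0, "ry": 0, "rz": 7.48, "gripper": 1},
    {"tx": -3.54, "ty": 1.21, "tz": 1.97, "rx": 0, "ry": 0, "rz": 7.48, "gripper": 1},
    {"tx": -3.35, "ty": 1.66, "tz": 1.97, "rx": 0, "ry": 0, "rz": 7.48, "gripper": 1},
    {"tx": -3.11, "ty": 2.08, "tz": 1.97, "rx": 0, "ry": 0, "rz": 7.48, "gripper": 1},
    {"tx": -2.81, "ty": 2.47, "tz": 1.97, "rx": 0, "ry": 0, "rz": 7.48, "gripper": 1},
    {"tx": -2.46, "ty": 2.81, "tz": 1.97, "rx": 0, "ry": 0, "rz": 7.48, "gripper": 1},
    {"tx": -2.08, "ty": 3.11, "tz": 1.97, "rx": 0, "ry": 0, "rz": 7.48, "gripper": 1},
    {"tx": -1.65, "ty": 3.35, "tz": 1.97, "rx": 0, "ry": 0, "rz": 7.48, "gripper": 1},
    {"tx": -1.2, "ty": 3.54, "tz": 1.97, "rx": 0, "ry": 0, "rz": 7.48, "gripper": 1},
  ],
)

```text
clock: 12.4
eef_pos: [421.4, -373.9, 159.1]
tcp_rot: [-3.141, 0.0, -0.117]
contact_force: [0.5, -1.1, 0.4]
opening: 1.002
```

Call:
move_arm(
  increments=[
    {"tx": 0, "ty": 0, "tz": 0, "rx": 0, "ry": 0, "rz": 0, "gripper": 1},
    {"tx": 0, "ty": 0, "tz": 0, "rx": 0, "ry": 0, "rz": 0, "gripper": 1},
  ],
)

```text
clock: 12.6
eef_pos: [421.2, -372.6, 159.3]
tcp_rot: [-3.14, 0.001, -0.112]
contact_force: [-0.3, 0.5, -0.1]
opening: 0.995
```

```bash
python3 - <<'E'
from h import *
im,d=r.grab_frame('wrist'); save('w4.png',im)
vv,uu=np.mgrid[:420,:560]; W=world('wrist',np.c_[uu.ravel(),vv.ravel()],d.ravel())
o=r.cut_out('gauge_center','wrist')[0]; m=o['mask'].ravel()&(d.ravel()>0); P=W[m]
T=P[P[:,2]>28]; print(o['bbox'],o['confidence'],'dial',cv2.minEnclosingCircle(T[:,:2].astype(np.float32)),np.percentile(T[:,2],[50]),T.mean(0))
for o in r.place_of('gauge_center','wrist')[:1]:
    v,u=o['location']; print(o['confidence'],v,u,world('wrist',[u,v],d[int(v),int(u)]))
to(422,-371.5,14)
E
```

```text
[243.0, 160.5, 319.1, 248.0] 0.74 dial ((420.8511962890625, -371.8914489746094), 29.284521102905273) [35.03360351] [ 422.54100113 -371.74773022   34.94532097]
0.96 197.1 281.6 [[ 426.26837084 -370.65108278   35.74707704]]
t 12.75 tcp [ 422.1 -371.4  160.8] rpy deg [180.   -0.   -6.3] F [-1.1  0.8  0.6] open 1.0
shift cm [-2.000e-02  1.000e-02  1.468e+01]
```

View pics/w4.png

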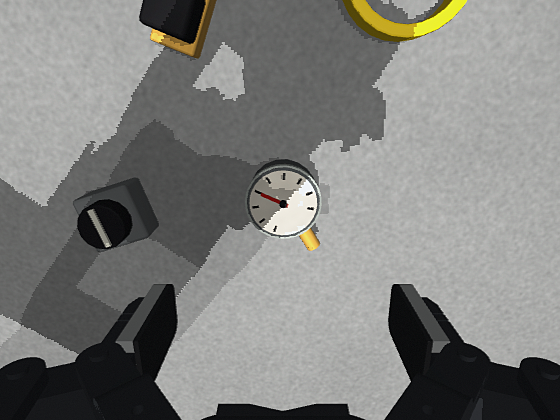

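The wrist view shows the gauge centred at (283,202) between the jaws, with its stem pointing down and right, clear of both fingers. I'll go down and grip it.

Call:
move_arm(
  increments=[
    {"tx": 0, "ty": 0, "tz": 2, "rx": 0, "ry": 0, "rz": 0, "gripper": 1},
    {"tx": 0, "ty": 0, "tz": 4, "rx": 0, "ry": 0, "rz": 0, "gripper": 1},
    {"tx": 0, "ty": 0, "tz": 4, "rx": 0, "ry": 0, "rz": 0, "gripper": 1},
    {"tx": 0, "ty": 0, "tz": 3, "rx": 0, "ry": 0, "rz": 0, "gripper": 1},
    {"tx": 0, "ty": 0, "tz": 2, "rx": 0, "ry": 0, "rz": 0, "gripper": 1},
    {"tx": 0, "ty": 0, "tz": 0, "rx": 0, "ry": 0, "rz": 0, "gripper": -1},
    {"tx": 0, "ty": 0, "tz": 0, "rx": 0, "ry": 0, "rz": 0, "gripper": -1},
    {"tx": 0, "ty": 0, "tz": 0, "rx": 0, "ry": 0, "rz": 0, "gripper": -1},
    {"tx": 0, "ty": 0, "tz": 0, "rx": 0, "ry": 0, "rz": 0, "gripper": -1},
    {"tx": 0, "ty": 0, "tz": 0, "rx": 0, "ry": 0, "rz": 0, "gripper": -1},
  ],
  squeeze=40,
)

```text
clock: 13.75
eef_pos: [422.2, -372.3, 11.9]
tcp_rot: [3.14, -0.002, -0.112]
contact_force: [0.8, 3.0, 7.9]
opening: 0.644
```

```bash
python3 -c "
from h import *
to(555,77,270)
T=pose()"
```

```text
t 13.75 tcp [ 422.2 -372.3   11.9] rpy deg [ 1.799e+02 -1.000e-01 -6.400e+00] F [0.8 3.  7.9] open 0.64
shift cm [  8.25 -46.1  -25.85]
```

Call:
move_arm(
  increments=[
    {"tx": 0, "ty": 0, "tz": -1.5, "rx": 0, "ry": 0, "rz": 0, "gripper": -1},
    {"tx": 0, "ty": 0, "tz": -3, "rx": 0, "ry": 0, "rz": 0, "gripper": -1},
    {"tx": 0, "ty": 0, "tz": -4, "rx": 0, "ry": 0, "rz": 0, "gripper": -1},
    {"tx": 0, "ty": 0, "tz": -4, "rx": 0, "ry": 0, "rz": 0, "gripper": -1},
    {"tx": 0, "ty": 0, "tz": -4, "rx": 0, "ry": 0, "rz": 0, "gripper": -1},
    {"tx": 0, "ty": 0, "tz": -1.5, "rx": 0, "ry": 0, "rz": 0, "gripper": -1},
    {"tx": 0, "ty": 0, "tz": 0, "rx": 0, "ry": 0, "rz": 0, "gripper": -1},
  ],
)

```text
clock: 14.45
eef_pos: [422.3, -372.9, 194.3]
tcp_rot: [3.138, -0.005, -0.112]
contact_force: [-0.5, -0.5, -2.0]
opening: 0.64
```

```bash
python3 -c "
from h import *
to(558,77,200)
im,d=r.grab_frame('wrist'); save('w5.png',im)
plan([558,77,200],-6.4,15)"
```

```text
t 14.45 tcp [ 422.3 -372.9  194.3] rpy deg [179.8  -0.3  -6.4] F [-0.5 -0.5 -2. ] open 0.64
shift cm [  8.47 -46.22  -0.69]
[0.57, -3.08, -0.05] -0.0
[0.57, -3.08, -0.05] -0.0
[0.57, -3.08, -0.05] -0.0
[0.57, -3.08, -0.05] -0.0
[0.57, -3.08, -0.05] -0.0
[0.57, -3.08, -0.05] -0.0
[0.57, -3.08, -0.05] -0.0
[0.57, -3.08, -0.05] -0.0
[0.57, -3.08, -0.05] -0.0
[0.57, -3.08, -0.05] -0.0
[0.57, -3.08, -0.05] -0.0
[0.57, -3.08, -0.05] -0.0
[0.57, -3.08, -0.05] -0.0
[0.57, -3.08, -0.05] -0.0
[0.57, -3.08, -0.05] -0.0
```

View pics/w5.png

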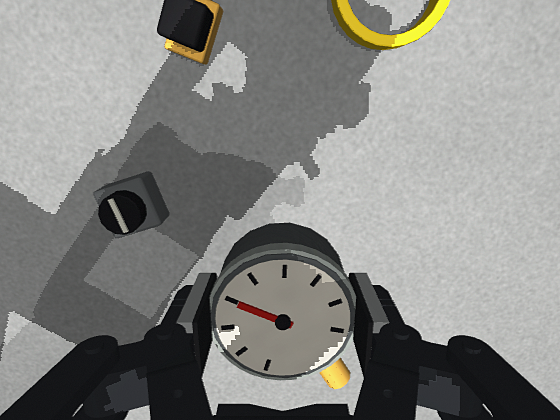

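The wrist view shows the gauge held level and centred in the jaws, with the dial at (283,315). I'll carry it over the mat.

Call:
move_arm(
  increments=[
    {"tx": 0.3, "ty": -1.5, "tz": 0, "rx": 0, "ry": 0, "rz": 0, "gripper": -1},
    {"tx": 0.57, "ty": -3.1, "tz": -0.1, "rx": 0, "ry": 0, "rz": 0, "gripper": -1},
    {"tx": 0.57, "ty": -3.1, "tz": -0.1, "rx": 0, "ry": 0, "rz": 0, "gripper": -1},
    {"tx": 0.57, "ty": -3.1, "tz": -0.1, "rx": 0, "ry": 0, "rz": 0, "gripper": -1},
    {"tx": 0.57, "ty": -3.1, "tz": -0.1, "rx": 0, "ry": 0, "rz": 0, "gripper": -1},
    {"tx": 0.57, "ty": -3.1, "tz": -0.1, "rx": 0, "ry": 0, "rz": 0, "gripper": -1},
    {"tx": 0.57, "ty": -3.1, "tz": -0.1, "rx": 0, "ry": 0, "rz": 0, "gripper": -1},
    {"tx": 0.57, "ty": -3.1, "tz": 0, "rx": 0, "ry": 0, "rz": 0, "gripper": -1},
    {"tx": 0.57, "ty": -3.1, "tz": 0, "rx": 0, "ry": 0, "rz": 0, "gripper": -1},
    {"tx": 0.57, "ty": -3.1, "tz": 0, "rx": 0, "ry": 0, "rz": 0, "gripper": -1},
    {"tx": 0.57, "ty": -3.1, "tz": 0, "rx": 0, "ry": 0, "rz": 0, "gripper": -1},
    {"tx": 0.57, "ty": -3.1, "tz": 0, "rx": 0, "ry": 0, "rz": 0, "gripper": -1},
  ],
)

```text
clock: 15.7
eef_pos: [524.9, -23.2, 194.8]
tcp_rot: [3.142, 0.003, -0.111]
contact_force: [-0.1, -0.9, -0.8]
opening: 0.642
```

Call:
move_arm(
  increments=[
    {"tx": 0.57, "ty": -3.1, "tz": 0, "rx": 0, "ry": 0, "rz": 0, "gripper": -1},
    {"tx": 0.57, "ty": -3.1, "tz": 0, "rx": 0, "ry": 0, "rz": 0, "gripper": -1},
    {"tx": 0.57, "ty": -3.1, "tz": 0, "rx": 0, "ry": 0, "rz": 0, "gripper": -1},
    {"tx": 0.2, "ty": -1.3, "tz": 0, "rx": 0, "ry": 0, "rz": 0, "gripper": -1},
    {"tx": 0, "ty": 0, "tz": 0, "rx": 0, "ry": 0, "rz": 0, "gripper": -1},
    {"tx": 0, "ty": 0, "tz": 0, "rx": 0, "ry": 0, "rz": 0, "gripper": -1},
  ],
)

```text
clock: 16.3
eef_pos: [555.9, 77.6, 195.5]
tcp_rot: [3.141, 0.002, -0.111]
contact_force: [-0.3, -0.2, -1.7]
opening: 0.637
```

```bash
python3 -c "
from h import *
im,d=r.grab_frame('scene'); 
im2,d2=r.grab_frame('wrist'); save('w6.png',np.hstack([im[60:270,200:430],im2[::2,::2]]))
o=r.place_of('mat_center','wrist')
for o in o[:1]:
    v,u=o['location']; print(o['confidence'],v,u,world('wrist',[u,v],d2[int(v),int(u)]))
to(558,77,22)"
```

```text
0.63 174.5 282.4 [[563.83376538  76.4588597   10.21874412]]
t 16.45 tcp [556.4  76.8 196.2] rpy deg [180.    0.   -6.5] F [ 0.1 -0.6 -0. ] open 0.64
shift cm [ 0.17 -0.04 17.42]
```

View pics/w6.png

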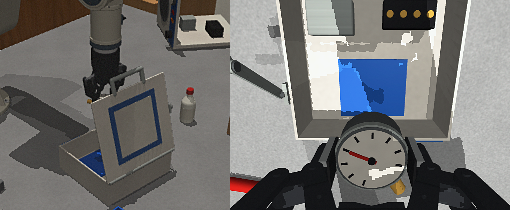

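The pictures show the gauge held above the housing and the cover still up. The mat lies at about (372,87) in the right half, and the handle clears the tool by about 80 mm in x. I'll lower it slowly.

Call:
move_arm(
  increments=[
    {"tx": 0.1, "ty": 0, "tz": 1.5, "rx": 0, "ry": 0, "rz": 0, "gripper": -1},
    {"tx": 0, "ty": 0, "tz": 2.5, "rx": 0, "ry": 0, "rz": 0, "gripper": -1},
    {"tx": 0, "ty": 0, "tz": 2.5, "rx": 0, "ry": 0, "rz": 0, "gripper": -1},
    {"tx": 0, "ty": 0, "tz": 2.5, "rx": 0, "ry": 0, "rz": 0, "gripper": -1},
    {"tx": 0, "ty": 0, "tz": 2.5, "rx": 0, "ry": 0, "rz": 0, "gripper": -1},
    {"tx": 0, "ty": 0, "tz": 2.0, "rx": 0, "ry": 0, "rz": 0, "gripper": -1},
    {"tx": 0, "ty": 0, "tz": 1.5, "rx": 0, "ry": 0, "rz": 0, "gripper": -1},
    {"tx": 0, "ty": 0, "tz": 1.0, "rx": 0, "ry": 0, "rz": 0, "gripper": -1},
    {"tx": 0, "ty": 0, "tz": 0.5, "rx": 0, "ry": 0, "rz": 0, "gripper": -1},
    {"tx": 0, "ty": 0, "tz": 0.3, "rx": 0, "ry": 0, "rz": 0, "gripper": -1},
    {"tx": 0, "ty": 0, "tz": 0.3, "rx": 0, "ry": 0, "rz": 0, "gripper": -1},
    {"tx": 0, "ty": 0, "tz": 0, "rx": 0, "ry": 0, "rz": 0, "gripper": -1},
  ],
)

```text
clock: 17.65
eef_pos: [558.1, 77.8, 25.7]
tcp_rot: [-3.141, -0.0, -0.112]
contact_force: [0.0, 1.0, -1.6]
opening: 0.642
```

Call:
move_arm(
  increments=[
    {"tx": 0, "ty": 0, "tz": 0.25, "rx": 0, "ry": 0, "rz": 0, "gripper": -1},
    {"tx": 0, "ty": 0, "tz": 0.2, "rx": 0, "ry": 0, "rz": 0, "gripper": -1},
    {"tx": 0, "ty": 0, "tz": 0, "rx": 0, "ry": 0, "rz": 0, "gripper": -1},
  ],
)

```text
clock: 17.95
eef_pos: [557.8, 77.8, 20.9]
tcp_rot: [3.142, 0.0, -0.112]
contact_force: [-0.2, 0.5, -1.5]
opening: 0.638
```

Call:
move_arm(
  increments=[
    {"tx": 0, "ty": 0, "tz": 0.15, "rx": 0, "ry": 0, "rz": 0, "gripper": -1},
    {"tx": 0, "ty": 0, "tz": 0.1, "rx": 0, "ry": 0, "rz": 0, "gripper": -1},
    {"tx": 0, "ty": 0, "tz": 0, "rx": 0, "ry": 0, "rz": 0, "gripper": -1},
  ],
)

```text
clock: 18.25
eef_pos: [558.1, 77.8, 19.8]
tcp_rot: [-3.142, -0.0, -0.112]
contact_force: [-5.5, -0.9, 16.6]
opening: 0.639
```

Call:
move_arm(
  increments=[
    {"tx": 0, "ty": 0, "tz": -0.1, "rx": 0, "ry": 0, "rz": 0, "gripper": -1},
    {"tx": 0, "ty": 0, "tz": 0, "rx": 0, "ry": 0, "rz": 0, "gripper": 0.6},
    {"tx": 0, "ty": 0, "tz": 0, "rx": 0, "ry": 0, "rz": 0, "gripper": 0.8},
    {"tx": 0, "ty": 0, "tz": 0, "rx": 0, "ry": 0, "rz": 0, "gripper": 0.8},
    {"tx": 0, "ty": 0, "tz": -2, "rx": 0, "ry": 0, "rz": 0, "gripper": 0.8},
    {"tx": 0, "ty": 0, "tz": -4, "rx": 0, "ry": 0, "rz": 0, "gripper": 0.8},
    {"tx": 0, "ty": 0, "tz": -4, "rx": 0, "ry": 0, "rz": 0, "gripper": 0.8},
    {"tx": 0, "ty": 0, "tz": -4, "rx": 0, "ry": 0, "rz": 0, "gripper": 0.8},
    {"tx": -1, "ty": 0, "tz": -4, "rx": 0, "ry": 0, "rz": 0, "gripper": 0.8},
    {"tx": -3, "ty": 0, "tz": -4, "rx": 0, "ry": 0, "rz": 0, "gripper": 0.8},
    {"tx": -4, "ty": 0, "tz": -3, "rx": 0, "ry": 0, "rz": 0, "gripper": 0.8},
    {"tx": 0, "ty": 0, "tz": 0, "rx": 0, "ry": 0, "rz": 0, "gripper": 0},
  ],
)

```text
clock: 19.45
eef_pos: [476.7, 87.2, 273.5]
tcp_rot: [-3.14, -0.004, -0.111]
contact_force: [0.4, -0.8, 0.6]
opening: 0.749
```

```bash
python3 - <<'E'
from h import *
h=np.array([.994,-.110]);n=np.array([.110,.994])
def hf(p): q=np.array(p[:2])-[605.5,71.2]; return (q@h).round(),(q@n).round(),np.round(p[2])
to(480,230,300)
im,d=r.grab_frame('wrist'); save('w7.png',im)
vv,uu=np.mgrid[:420,:560]; W=world('wrist',np.c_[uu.ravel(),vv.ravel()],d.ravel())
for q in ('mat_center','gauge_center','cover_handle','knee_knob'):
  for o in r.place_of(q,'wrist')[:1]:
    v,u=o['location']; p=world('wrist',[u,v],d[int(v),int(u)])[0]; print(q,o['confidence'],v,u,p,hf(p))
for o in r.cut_out('gauge_center','wrist')[:1]:
    P=W[o['mask'].ravel()&(d.ravel()>0)]; T=P[P[:,2]>36]; print(cv2.minEnclosingCircle(T[:,:2].astype(np.float32)),np.median(T[:,2]))
E
```

```text
t 19.45 tcp [476.7  87.2 273.5] rpy deg [-179.9   -0.3   -6.4] F [ 0.4 -0.8  0.6] open 0.75
shift cm [ -1.24 -14.24  -2.63]
gauge_center 0.67 93.4 284.7 [554.88226903  76.53994368  39.81329525] (np.float64(-51.0), np.float64(-0.0), np.float64(40.0))
((557.8145141601562, 78.24815368652344), 28.95616912841797) 40.55336658462841
```

View pics/w7.png

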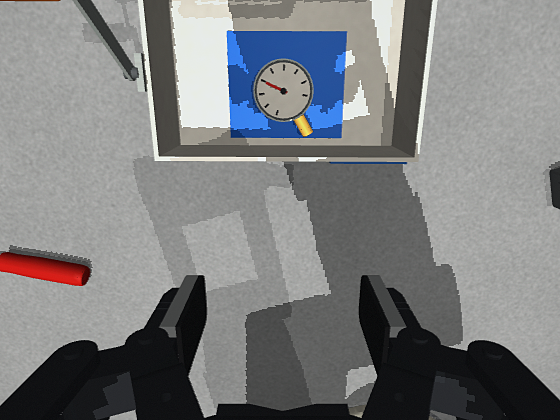

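The wrist view shows the gauge lying face up on the mat at (284,90), with the cover still open. I'll move to the knob side and tilt the tool 45°.

Call:
move_arm(
  increments=[
    {"tx": 0, "ty": -3, "tz": -1, "rx": 0, "ry": 0, "rz": 0, "gripper": -1},
    {"tx": 0, "ty": -4, "tz": -1, "rx": 0, "ry": 0, "rz": 0, "gripper": -1},
    {"tx": 0, "ty": -4, "tz": 0, "rx": 0, "ry": 0, "rz": 0, "gripper": -1},
    {"tx": 0, "ty": -4, "tz": 0, "rx": 0, "ry": 0, "rz": 0, "gripper": -1},
    {"tx": 0, "ty": -1, "tz": 0, "rx": 0, "ry": 7.5, "rz": 0, "gripper": -1},
    {"tx": 0, "ty": 0, "tz": 0, "rx": 0, "ry": 7.5, "rz": 0, "gripper": -1},
    {"tx": 0, "ty": 0, "tz": 0, "rx": 0, "ry": 7.5, "rz": 0, "gripper": -1},
    {"tx": 0, "ty": 0, "tz": 0, "rx": 0, "ry": 7.5, "rz": 0, "gripper": -1},
    {"tx": 0, "ty": 0, "tz": 0, "rx": 0, "ry": 7.5, "rz": 0, "gripper": -1},
    {"tx": 0, "ty": 0, "tz": 0, "rx": 0, "ry": 7.5, "rz": 0, "gripper": -1},
    {"tx": 0, "ty": 0, "tz": 0, "rx": 0, "ry": 0, "rz": 0, "gripper": -1},
    {"tx": 0, "ty": 0, "tz": 0, "rx": 0, "ry": 0, "rz": 0, "gripper": -1},
  ],
)

```text
clock: 20.95
eef_pos: [503.7, 236.5, 304.5]
tcp_rot: [3.138, -0.732, -0.098]
contact_force: [-0.5, -0.2, -0.4]
opening: -0.0
```

```bash
python3 - <<'E'
from h import *
h=np.array([.994,-.110]);n=np.array([.110,.994])
def hf(p): q=np.array(p[:2])-[605.5,71.2]; return (q@h).round(),(q@n).round(),np.round(p[2])
to(565,243,232)
im,d=r.grab_frame('wrist'); save('w8.png',im)
for q in ('cover_handle','knee_knob'):
  for o in r.place_of(q,'wrist')[:1]:
    v,u=o['location']; p=world('wrist',[u,v],d[int(v),int(u)])[0]; print(q,o['confidence'],v,u,p,hf(p))
vv,uu=np.mgrid[:420,:560]; W=world('wrist',np.c_[uu.ravel(),vv.ravel()],d.ravel())
hsv=cv2.cvtColor(im,cv2.COLOR_RGB2HSV).reshape(-1,3)
m=(d.ravel()>0)&(hsv[:,0]<16)&(hsv[:,1]>170)&(hsv[:,2]>90)&(W[:,2]>100)&(W[:,2]<230)
P=W[m]; print('orange',m.sum()); 
if m.sum(): print(np.percentile(P,[3,50,97],axis=0).round(),hf(P.mean(0)))
E
```

```text
t 20.95 tcp [503.7 236.5 304.5] rpy deg [179.8 -42.   -5.6] F [-0.5 -0.2 -0.4] open -0.0
shift cm [-0.35 -1.28  9.42]
knee_knob 0.97 178.7 279.0 [630.73274192 226.77543319 171.30845844] (np.float64(8.0), np.float64(157.0), np.float64(171.0))
orange 930
[[594. 209. 120.]
 [627. 243. 164.]
 [642. 442. 171.]] (np.float64(-13.0), np.float64(244.0), np.float64(148.0))
```

View pics/w8.png

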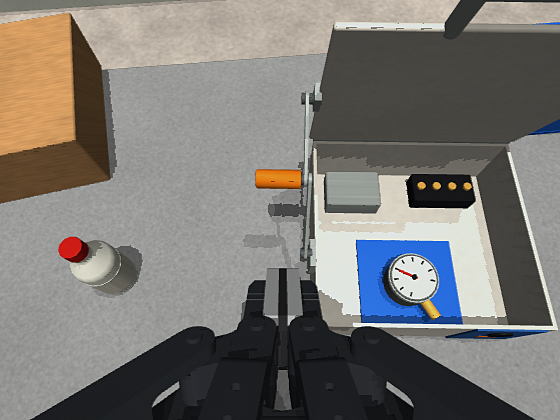

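The wrist view shows the orange knob at (279,179), straight ahead of the closed fingers. The stay is straight, so locked, and the gauge is face up on the mat at (414,278).

```bash
python3 -c "
from h import *
to(615.6,243.2,182)"
```

```text
t 21.1 tcp [504.5 236.3 305.2] rpy deg [179.8 -42.   -5.6] F [ 0.   0.  -0.6] open 0.0
shift cm [-0.09 -1.83 16.5 ]
```

Call:
move_arm(
  increments=[
    {"tx": 0, "ty": -1, "tz": 0, "rx": 0, "ry": 1.5, "rz": 0, "gripper": -1},
    {"tx": 0, "ty": -0.8, "tz": 2, "rx": 0, "ry": 1.5, "rz": 0, "gripper": -1},
    {"tx": 0, "ty": 0, "tz": 3.5, "rx": 0, "ry": 0, "rz": 0, "gripper": -1},
    {"tx": 0, "ty": 0, "tz": 3.5, "rx": 0, "ry": 0, "rz": 0, "gripper": -1},
    {"tx": 0, "ty": 0, "tz": 3.5, "rx": 0, "ry": 0, "rz": 0, "gripper": -1},
    {"tx": 0, "ty": 0, "tz": 2.5, "rx": 0, "ry": 0, "rz": 0, "gripper": -1},
    {"tx": 0, "ty": 0, "tz": 0, "rx": 0, "ry": 0, "rz": 0, "gripper": -1},
    {"tx": 0, "ty": 0, "tz": 0, "rx": 0, "ry": 0, "rz": 0, "gripper": -1},
  ],
)

```text
clock: 21.9
eef_pos: [621.1, 230.9, 229.2]
tcp_rot: [3.126, -0.716, -0.055]
contact_force: [0.3, 0.5, 1.0]
opening: 0.003
```

```bash
python3 - <<'E'
from h import *
# wanted first contact point ~ (knob centre - 9 d) at housing y 172 and end of push
h=np.array([.994,-.110]);n=np.array([.110,.994]);O=np.array([605.5,71.2])
for a in(-9,45,55):
    x=12+a*.707; z=161-a*.707; p=O+x*h+172*n; print(a); to(p[0],p[1],z)
im,d=r.grab_frame('wrist')
for o in r.place_of('knee_knob','wrist')[:1]:
    v,u=o['location']; p=world('wrist',[u,v],d[int(v),int(u)])[0]; q=p[:2]-O; print(o['confidence'],v,u,p,q@h,q@n)
E
```

```text
-9
t 21.9 tcp [621.1 230.9 229.2] rpy deg [179.1 -41.   -3.2] F [0.3 0.5 1. ] open 0.0
shift cm [-3.43 -1.2   5.19]
45
t 21.9 tcp [621.1 230.9 229.2] rpy deg [179.1 -41.   -3.2] F [0.3 0.5 1. ] open 0.0
shift cm [-3.06 -1.07 10.58]
55
t 21.9 tcp [621.1 230.9 229.2] rpy deg [179.1 -41.   -3.2] F [0.3 0.5 1. ] open 0.0
shift cm [-2.99 -1.05 11.57]
```

```bash
python3 -c "
from h import *
print(r.sense()['qpos'].round(3))"
```

```text
[ 0.558  0.22   2.041 -1.011  0.478  3.017]
```

Call:
move_arm(
  increments=[
    {"tx": 0, "ty": 0, "tz": -3, "rx": 0, "ry": 0, "rz": 0, "gripper": -1},
    {"tx": 0, "ty": 0, "tz": -3, "rx": 0, "ry": 0, "rz": -8, "gripper": -1},
    {"tx": 0, "ty": 0, "tz": 0, "rx": 0, "ry": 0, "rz": -8.5, "gripper": -1},
    {"tx": 0, "ty": 0, "tz": 0, "rx": 0, "ry": 0, "rz": -8.5, "gripper": -1},
    {"tx": 0, "ty": 0, "tz": 0, "rx": 0, "ry": 0, "rz": -8.5, "gripper": -1},
    {"tx": 0, "ty": 0, "tz": 0, "rx": 0, "ry": 0, "rz": -8.5, "gripper": -1},
    {"tx": 0, "ty": 0, "tz": 0, "rx": 0, "ry": 0, "rz": -8.5, "gripper": -1},
    {"tx": 0, "ty": 0, "tz": 0, "rx": 0, "ry": 0, "rz": -8.5, "gripper": -1},
    {"tx": 0, "ty": 0, "tz": 0, "rx": 0, "ry": 0, "rz": -8.5, "gripper": -1},
    {"tx": 0, "ty": 0, "tz": 0, "rx": 0, "ry": 0, "rz": -8.5, "gripper": -1},
    {"tx": 0, "ty": 0, "tz": 0, "rx": 0, "ry": 0, "rz": -8.5, "gripper": -1},
    {"tx": 0, "ty": 0, "tz": 0, "rx": 0, "ry": 0, "rz": -6, "gripper": -1},
  ],
)

```text
clock: 23.2
eef_pos: [580.9, 234.8, 275.9]
tcp_rot: [2.424, 0.02, 1.518]
contact_force: [0.6, -0.0, 0.0]
opening: 0.002
```

```bash
cat > k.py <<'E'
from h import *
h=np.array([.994,-.110]);n=np.array([.110,.994]);O=np.array([605.5,71.2])
T=pose(); s=r.sense(); print(s['qpos'].round(2),s['clock'],'tcp',T[:3,3].round(1),'housing',((T[:2,3]-O)@h).round(1),((T[:2,3]-O)@n).round(1),T[2,3].round(1))
H=np.array([[*h,0],[*n,0],[0,0,1]]); print('tool axes in housing\n',(H@T[:3,:3]).round(2))
Z=np.array([.707,0,-.707]); Y=np.array([.707,0,.707]); X=np.array([0,1,0.]); 
G=np.c_[X,Y,Z]; 
dR=Ro.from_matrix((H@T[:3,:3]).T@G).as_rotvec(degrees=True); print('turn to ideal deg',dR.round(1))
for a in(-30,-9,50):
    x=12+a*.707; z=161-a*.707; p=O+x*h+170*n; print(a,'shift',(T[:3,:3].T@(np.array([*p,z])-T[:3,3])/10).round(2))
print('F',s['contact_force'].round(1))
E
python3 k.py
```

```text
[ 0.61  0.1   2.06 -0.89  0.57  1.32] 23.2 tcp [580.9 234.8 275.9] housing -42.4 159.9 275.9
tool axes in housing
 [[-0.06  0.75  0.66]
 [ 1.    0.06  0.02]
 [-0.02  0.66 -0.75]]
turn to ideal deg [-3.9 -1.4  3.2]
-30 shift [ 1.01 -3.6   9.26]
-9 shift [ 0.95 -3.46 11.36]
50 shift [ 0.79 -3.07 17.24]
F [ 0.6 -0.   0. ]
```

Call:
move_arm(
  increments=[
    {"tx": 0.5, "ty": -1.8, "tz": 0, "rx": -2, "ry": -0.7, "rz": 1.6, "gripper": -1},
    {"tx": 0.5, "ty": -1.8, "tz": 0, "rx": -1.9, "ry": -0.7, "rz": 1.6, "gripper": -1},
    {"tx": 0, "ty": 0, "tz": 3, "rx": 0, "ry": 0, "rz": 0, "gripper": -1},
    {"tx": 0, "ty": 0, "tz": 4, "rx": 0, "ry": 0, "rz": 0, "gripper": -1},
    {"tx": 0, "ty": 0, "tz": 2, "rx": 0, "ry": 0, "rz": 0, "gripper": -1},
    {"tx": 0, "ty": 0, "tz": 0, "rx": 0, "ry": 0, "rz": 0, "gripper": -1},
    {"tx": 0, "ty": 0, "tz": 0, "rx": 0, "ry": 0, "rz": 0, "gripper": -1},
  ],
)

```text
clock: 23.9
eef_pos: [619.0, 241.6, 195.9]
tcp_rot: [2.374, 0.001, 1.452]
contact_force: [-0.5, 0.0, 1.0]
opening: -0.002
```

```bash
python3 k.py; python3 - <<'E'
from h import *
h=np.array([.994,-.110]);n=np.array([.110,.994]);O=np.array([605.5,71.2])
im,d=r.grab_frame('wrist'); save('w9.png',im)
for o in r.place_of('knee_knob','wrist')[:1]:
    v,u=o['location']; p=world('wrist',[u,v],d[int(v),int(u)])[0]; q=p[:2]-O; print(o['confidence'],v,u,p,q@h,q@n)
E
```

```text
[ 0.61  0.3   2.07 -1.29  0.5   1.83] 23.9 tcp [619.  241.6 195.9] housing -5.3 170.9 195.9
tool axes in housing
 [[ 0.01  0.72  0.69]
 [ 1.   -0.01 -0.01]
 [-0.    0.69 -0.72]]
turn to ideal deg [-1.   0.4 -0.3]
-30 shift [-0.09 -1.23  0.71]
-9 shift [-0.07 -1.19  2.81]
50 shift [-0.03 -1.09  8.71]
F [-0.5  0.   1. ]
0.95 270.3 261.2 [629.50225572 234.34477102 168.88132567] 5.912317376194057 164.80615052119805
```

View pics/w9.png

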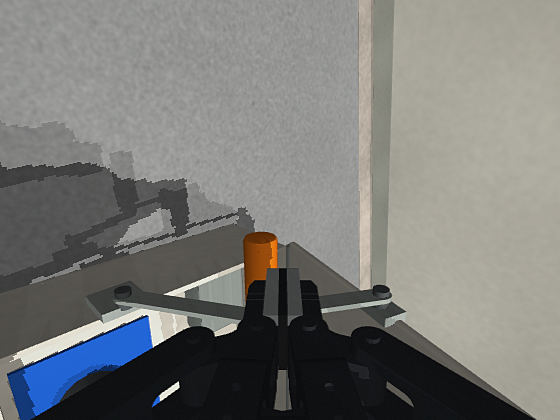

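The wrist view shows the knob at (261,260), just ahead of the fingertips. Joint 4 is at its limit, which held the tool back, so I'll turn the tool's heading 15° toward +y to free the wrist.

Call:
move_arm(
  increments=[
    {"tx": 0, "ty": 0, "tz": 0, "rx": 0, "ry": 5.2, "rz": -5.4, "gripper": -1},
    {"tx": 0, "ty": 0, "tz": 0, "rx": 0, "ry": 5.2, "rz": -5.4, "gripper": -1},
    {"tx": 0, "ty": 0, "tz": 0, "rx": 0, "ry": 0, "rz": 0, "gripper": -1},
  ],
)

```text
clock: 24.3
eef_pos: [620.5, 241.8, 205.4]
tcp_rot: [2.391, 0.001, 1.713]
contact_force: [0.0, -0.3, 0.3]
opening: 0.001
```

```bash
python3 k.py
```

```text
[ 0.49  0.24  2.12 -1.3   0.24  1.55] 24.3 tcp [620.5 241.8 205.4] housing -3.9 171.2 205.4
tool axes in housing
 [[-0.25  0.71  0.66]
 [ 0.97  0.18  0.17]
 [-0.    0.68 -0.73]]
turn to ideal deg [ -2.  -10.   10.4]
-30 shift [ 0.02 -1.98  1.32]
-9 shift [-0.35 -1.94  3.39]
50 shift [-1.39 -1.83  9.2 ]
F [ 0.  -0.3  0.3]
```

Call:
move_arm(
  increments=[
    {"tx": 0, "ty": -0.5, "tz": -2, "rx": 0, "ry": 0, "rz": 0, "gripper": -1},
    {"tx": 0, "ty": -0.5, "tz": -1, "rx": 7, "ry": 0, "rz": 0, "gripper": -1},
    {"tx": 0, "ty": 0, "tz": 0, "rx": 7, "ry": 0, "rz": 0, "gripper": -1},
    {"tx": 0, "ty": 0, "tz": 0, "rx": 0, "ry": 0, "rz": 0, "gripper": -1},
    {"tx": 0, "ty": 0, "tz": 0, "rx": 0, "ry": 0, "rz": 0, "gripper": -1},
  ],
)

```text
clock: 24.8
eef_pos: [605.9, 230.4, 218.3]
tcp_rot: [2.477, 0.023, 1.686]
contact_force: [-0.0, 0.1, 0.3]
opening: 0.005
```

```bash
python3 k.py
```

```text
[ 0.49  0.19  2.08 -0.8   0.34  1.06] 24.8 tcp [605.9 230.4 218.3] housing -17.1 158.3 218.3
tool axes in housing
 [[-0.22  0.76  0.61]
 [ 0.97  0.19  0.12]
 [-0.02  0.62 -0.79]]
turn to ideal deg [-6.7 -7.6 10.6]
-30 shift [ 1.05 -1.4   3.46]
-9 shift [ 0.75 -1.18  5.52]
50 shift [-0.09 -0.56 11.33]
F [-0.   0.1  0.3]
```

Call:
move_arm(
  increments=[
    {"tx": 0.5, "ty": 0, "tz": 0, "rx": 5, "ry": 0, "rz": 0, "gripper": -1},
    {"tx": 0.5, "ty": 0, "tz": 0, "rx": 5, "ry": 0, "rz": 0, "gripper": -1},
    {"tx": 0, "ty": 0, "tz": 0, "rx": 0, "ry": 0, "rz": 0, "gripper": -1},
    {"tx": 0, "ty": 0, "tz": 0, "rx": 0, "ry": 0, "rz": 0, "gripper": -1},
  ],
)

```text
clock: 25.2
eef_pos: [605.6, 237.2, 217.1]
tcp_rot: [2.634, 0.028, 1.683]
contact_force: [-0.3, -0.2, -0.1]
opening: 0.002
```

```bash
python3 k.py
```

```text
[ 0.47  0.22  1.96 -0.4   0.52  0.66] 25.2 tcp [605.6 237.2 217.1] housing -18.1 165.0 217.1
tool axes in housing
 [[-0.22  0.85  0.48]
 [ 0.97  0.21  0.08]
 [-0.03  0.49 -0.87]]
turn to ideal deg [-15.7  -6.4  11.2]
-30 shift [ 0.39 -0.84  3.52]
-9 shift [ 0.1  -0.3   5.53]
50 shift [-0.7   1.22 11.17]
F [-0.3 -0.2 -0.1]
```

Call:
move_arm(
  increments=[
    {"tx": 0.2, "ty": -0.4, "tz": 1.5, "rx": 0, "ry": 0, "rz": 0, "gripper": -1},
    {"tx": 0.1, "ty": -0.1, "tz": 1.5, "rx": 0, "ry": 0, "rz": 0, "gripper": -1},
    {"tx": 0, "ty": 0, "tz": 1.5, "rx": 0, "ry": 0, "rz": 0, "gripper": -1},
    {"tx": -0.1, "ty": 0.15, "tz": 0.8, "rx": 0, "ry": 0, "rz": 0, "gripper": -1},
    {"tx": -0.1, "ty": 0.25, "tz": 0.95, "rx": 0, "ry": 0, "rz": 0, "gripper": -1},
    {"tx": -0.1, "ty": 0.25, "tz": 0.95, "rx": 0, "ry": 0, "rz": 0, "gripper": -1},
    {"tx": 0, "ty": 0, "tz": 0, "rx": 0, "ry": 0, "rz": 0, "gripper": -1},
  ],
)

```text
clock: 25.9
eef_pos: [642.3, 240.3, 154.3]
tcp_rot: [2.637, 0.027, 1.685]
contact_force: [-0.9, 0.2, 0.6]
opening: -0.002
```

```bash
python3 k.py; python3 - <<'E'
from h import *
h=np.array([.994,-.110]);n=np.array([.110,.994]);O=np.array([605.5,71.2])
im,d=r.grab_frame('wrist'); save('w10.png',im)
for o in r.place_of('knee_knob','wrist')[:1]:
    v,u=o['location']; p=world('wrist',[u,v],d[int(v),int(u)])[0]; q=p[:2]-O; print(o['confidence'],v,u,p,q@h,q@n)
E
```

```text
[ 0.45  0.36  1.94 -0.47  0.41  0.71] 25.9 tcp [642.3 240.3 154.3] housing 18.0 172.1 154.3
tool axes in housing
 [[-0.22  0.85  0.48]
 [ 0.97  0.21  0.08]
 [-0.03  0.48 -0.88]]
turn to ideal deg [-15.8  -6.5  11.2]
-30 shift [ 0.33 -1.01 -3.75]
-9 shift [ 0.04 -0.47 -1.75]
50 shift [-0.78  1.07  3.89]
F [-0.9  0.2  0.6]
```

```bash
cat > o.py <<'E'
from h import *
h=np.array([.994,-.110]);n=np.array([.110,.994]);O=np.array([605.5,71.2])
for c in('wrist','top','scene'):
    im,d=r.grab_frame(c)
    vv,uu=np.mgrid[:420,:560]; W=world(c,np.c_[uu.ravel(),vv.ravel()],d.ravel())
    hsv=cv2.cvtColor(im,cv2.COLOR_RGB2HSV).reshape(-1,3)
    q=W[:,:2]-O; X=q@h; Y=q@n
    m=(d.ravel()>0)&(hsv[:,0]>5)&(hsv[:,0]<18)&(hsv[:,1]>180)&(hsv[:,2]>60)&(Y>130)&(Y<190)&(abs(X)<110)
    if m.sum()>3: print(c,m.sum(),'x,y,z 5/50/95',np.percentile(np.c_[X,Y,W[:,2]][m],[5,50,95],axis=0).round().tolist())
    if c=='top':
        # cover plate: white points high
        for o in r.place_of('cover_handle',c)[:1]:
            v,u=o['location']; p=world(c,[u,v],d[int(v),int(u)])[0]; print('handle',o['confidence'],((p[:2]-O)@h).round(),p[2].round())
E
python3 o.py
```

```text
wrist 371 x,y,z 5/50/95 [[20.0, 178.0, 145.0], [27.0, 180.0, 152.0], [32.0, 180.0, 159.0]]
top 63 x,y,z 5/50/95 [[19.0, 139.0, 152.0], [26.0, 152.0, 157.0], [32.0, 168.0, 162.0]]
handle 0.88 43.0 336.0
```

Call:
move_arm(
  increments=[
    {"tx": -0.1, "ty": 0.2, "tz": 0.95, "rx": 0, "ry": 0, "rz": 0, "gripper": -1},
    {"tx": -0.1, "ty": 0.2, "tz": 0.95, "rx": 0, "ry": 0, "rz": 0, "gripper": -1},
    {"tx": 0, "ty": 0, "tz": 0, "rx": 0, "ry": 0, "rz": 0, "gripper": -1},
  ],
)

```text
clock: 26.5
eef_pos: [655.0, 239.4, 139.5]
tcp_rot: [2.637, 0.027, 1.685]
contact_force: [-0.2, 0.9, -0.1]
opening: -0.001
```

```bash
python3 k.py; python3 o.py
```

```text
[ 0.43  0.39  1.93 -0.48  0.39  0.72] 26.5 tcp [655.  239.4 139.5] housing 30.7 172.6 139.5
tool axes in housing
 [[-0.22  0.85  0.48]
 [ 0.97  0.21  0.08]
 [-0.03  0.48 -0.88]]
turn to ideal deg [-15.9  -6.5  11.2]
-30 shift [ 0.52 -1.39 -5.66]
-9 shift [ 0.23 -0.84 -3.65]
50 shift [-0.59  0.69  1.98]
F [-0.2  0.9 -0.1]
wrist 395 x,y,z 5/50/95 [[34.0, 177.0, 127.0], [41.0, 179.0, 135.0], [47.0, 180.0, 141.0]]
top 67 x,y,z 5/50/95 [[35.0, 140.0, 132.0], [41.0, 153.0, 140.0], [47.0, 171.0, 143.0]]
handle 0.61 28.0 334.0
scene 15 x,y,z 5/50/95 [[45.0, 168.0, 129.0], [51.0, 173.0, 135.0], [54.0, 179.0, 140.0]]
```

Call:
move_arm(
  increments=[
    {"tx": -0.1, "ty": 0.2, "tz": 0.95, "rx": 0, "ry": 0, "rz": 0, "gripper": -1},
    {"tx": -0.1, "ty": 0.1, "tz": 0.95, "rx": 0, "ry": 0, "rz": 0, "gripper": -1},
    {"tx": 0, "ty": 0, "tz": 0, "rx": 0, "ry": 0, "rz": 0, "gripper": -1},
  ],
)

```text
clock: 27.0
eef_pos: [666.7, 238.5, 124.4]
tcp_rot: [2.637, 0.027, 1.685]
contact_force: [-0.8, 0.2, -0.7]
opening: -0.003
```

```bash
python3 k.py; python3 o.py
```

```text
[ 0.42  0.43  1.91 -0.5   0.36  0.73] 27.0 tcp [666.7 238.5 124.4] housing 42.5 173.0 124.4
tool axes in housing
 [[-0.22  0.85  0.48]
 [ 0.97  0.21  0.09]
 [-0.03  0.48 -0.88]]
turn to ideal deg [-15.9  -6.6  11.2]
-30 shift [ 0.71 -1.66 -7.55]
-9 shift [ 0.42 -1.12 -5.54]
50 shift [-0.4   0.41  0.1 ]
F [-0.8  0.2 -0.7]
wrist 305 x,y,z 5/50/95 [[42.0, 177.0, 111.0], [51.0, 179.0, 116.0], [56.0, 180.0, 125.0]]
top 19 x,y,z 5/50/95 [[45.0, 155.0, 120.0], [52.0, 161.0, 123.0], [55.0, 170.0, 126.0]]
handle 0.81 -18.0 314.0
scene 35 x,y,z 5/50/95 [[52.0, 151.0, 113.0], [57.0, 164.0, 121.0], [62.0, 177.0, 124.0]]
```

Call:
move_arm(
  increments=[
    {"tx": 1.5, "ty": 0, "tz": -3, "rx": 0, "ry": 0, "rz": 0, "gripper": -1},
    {"tx": 3, "ty": 0, "tz": -3, "rx": 0, "ry": 0, "rz": 0, "gripper": -1},
    {"tx": 4, "ty": 0, "tz": -3, "rx": 0, "ry": 0, "rz": 0, "gripper": -1},
    {"tx": 4, "ty": 0, "tz": -3, "rx": 0, "ry": 0, "rz": 0, "gripper": -1},
    {"tx": 2, "ty": -2, "tz": -3, "rx": 0, "ry": 0, "rz": 0, "gripper": -1},
    {"tx": 0, "ty": -3, "tz": -3, "rx": 0, "ry": 0, "rz": 0, "gripper": -1},
    {"tx": 0, "ty": -3, "tz": -3, "rx": 0, "ry": 0, "rz": 0, "gripper": -1},
    {"tx": 0, "ty": 0, "tz": 0, "rx": 0, "ry": 0, "rz": 0, "gripper": -1},
  ],
)

```text
clock: 28.0
eef_pos: [475.8, 366.8, 268.2]
tcp_rot: [2.636, 0.025, 1.687]
contact_force: [0.3, -0.2, 0.2]
opening: -0.001
```

```bash
python3 o.py; python3 k.py | head -1
```

```text
wrist 537 x,y,z 5/50/95 [[48.0, 142.0, 93.0], [51.0, 162.0, 101.0], [60.0, 180.0, 105.0]]
top 74 x,y,z 5/50/95 [[48.0, 142.0, 96.0], [54.0, 157.0, 101.0], [61.0, 175.0, 106.0]]
handle 0.91 -102.0 244.0
scene 54 x,y,z 5/50/95 [[54.0, 144.0, 93.0], [61.0, 160.0, 98.0], [66.0, 176.0, 103.0]]
[ 0.84  0.12  1.95 -0.52  0.76  1.05] 28.2 tcp [479.8 367.  266.9] housing -157.5 280.2 266.9
```

Call:
move_arm(
  increments=[
    {"tx": 0, "ty": 0, "tz": -3, "rx": 0, "ry": 0, "rz": 0, "gripper": -1},
    {"tx": 0, "ty": 0, "tz": 0, "rx": 0, "ry": 0, "rz": 0, "gripper": -1},
    {"tx": 0, "ty": 0, "tz": 0, "rx": 0, "ry": 0, "rz": 0, "gripper": -1},
    {"tx": 0, "ty": 0, "tz": 0, "rx": 0, "ry": 0, "rz": 0, "gripper": -1},
    {"tx": 0, "ty": 0, "tz": 0, "rx": 0, "ry": 0, "rz": 0, "gripper": -1},
    {"tx": 0, "ty": 0, "tz": 0, "rx": 0, "ry": 0, "rz": 0, "gripper": -1},
    {"tx": 0, "ty": 0, "tz": 0, "rx": 0, "ry": 0, "rz": 0, "gripper": -1},
    {"tx": 0, "ty": 0, "tz": 0, "rx": 0, "ry": 0, "rz": 0, "gripper": -1},
    {"tx": 0, "ty": 0, "tz": 0, "rx": 0, "ry": 0, "rz": 0, "gripper": -1},
    {"tx": 0, "ty": 0, "tz": 0, "rx": 0, "ry": 0, "rz": 0, "gripper": -1},
    {"tx": 0, "ty": 0, "tz": 0, "rx": 0, "ry": 0, "rz": 0, "gripper": -1},
    {"tx": 0, "ty": 0, "tz": 0, "rx": 0, "ry": 0, "rz": 0, "gripper": -1},
  ],
)

```text
clock: 29.4
eef_pos: [464.5, 365.8, 293.1]
tcp_rot: [2.636, 0.026, 1.685]
contact_force: [-0.1, -0.8, 0.6]
opening: 0.001
```

Call:
move_arm(
  increments=[
    {"tx": 0, "ty": 0, "tz": 0, "rx": 0, "ry": 0, "rz": 0, "gripper": -1},
    {"tx": 0, "ty": 0, "tz": 0, "rx": 0, "ry": 0, "rz": 0, "gripper": -1},
    {"tx": 0, "ty": 0, "tz": 0, "rx": 0, "ry": 0, "rz": 0, "gripper": -1},
    {"tx": 0, "ty": 0, "tz": 0, "rx": 0, "ry": 0, "rz": 0, "gripper": -1},
    {"tx": 0, "ty": 0, "tz": 0, "rx": 0, "ry": 0, "rz": 0, "gripper": -1},
    {"tx": 0, "ty": 0, "tz": 0, "rx": 0, "ry": 0, "rz": 0, "gripper": -1},
    {"tx": 0, "ty": 0, "tz": 0, "rx": 0, "ry": 0, "rz": 0, "gripper": -1},
    {"tx": 0, "ty": 0, "tz": 0, "rx": 0, "ry": 0, "rz": 0, "gripper": -1},
    {"tx": 0, "ty": 0, "tz": 0, "rx": 0, "ry": 0, "rz": 0, "gripper": -1},
    {"tx": 0, "ty": 0, "tz": 0, "rx": 0, "ry": 0, "rz": 0, "gripper": -1},
    {"tx": 0, "ty": 0, "tz": 0, "rx": 0, "ry": 0, "rz": 0, "gripper": -1},
    {"tx": 0, "ty": 0, "tz": 0, "rx": 0, "ry": 0, "rz": 0, "gripper": -1},
  ],
)

```text
clock: 30.6
eef_pos: [464.5, 365.8, 293.0]
tcp_rot: [2.636, 0.026, 1.685]
contact_force: [0.1, 0.4, -0.1]
opening: -0.001
```

```bash
cat > c.py <<'E'
from h import *
h=np.array([.994,-.110]);n=np.array([.110,.994]);O=np.array([605.5,71.2])
im,d=r.grab_frame('top')
vv,uu=np.mgrid[:420,:560]; W=world('top',np.c_[uu.ravel(),vv.ravel()],d.ravel()); q=W[:,:2]-O; X=q@h;Y=q@n
for a in(-105,-60,0,60,100):
    m=(d.ravel()>0)&(abs(X-a)<6)&(abs(Y)<100); print('cover x',a,'z',np.median(W[m,2]).round(1))
for o in r.place_of('cover_handle','top')[:1]:
    v,u=o['location']; p=world('top',[u,v],d[int(v),int(u)])[0]; print('handle',o['confidence'],p.round())
E
python3 c.py; python3 o.py; python3 k.py|tail -1
```

```text
cover x -105 z 88.9
cover x -60 z 90.3
cover x 0 z 90.5
cover x 60 z 89.9
cover x 100 z 89.0
handle 0.74 [456.  93.  89.]
wrist 250 x,y,z 5/50/95 [[28.0, 151.0, 25.0], [33.0, 169.0, 34.0], [40.0, 180.0, 37.0]]
top 68 x,y,z 5/50/95 [[29.0, 140.0, 29.0], [35.0, 157.0, 34.0], [41.0, 175.0, 39.0]]
handle 0.92 -146.0 92.0
F [ 0.2 -0.7 -0.1]
```

Call:
move_arm(
  increments=[
    {"tx": 0, "ty": 0, "tz": 0, "rx": 0, "ry": 0, "rz": 0, "gripper": -1},
    {"tx": 0, "ty": 0, "tz": 0, "rx": 0, "ry": 0, "rz": 0, "gripper": -1},
    {"tx": 0, "ty": 0, "tz": 0, "rx": 0, "ry": 0, "rz": 0, "gripper": -1},
    {"tx": 0, "ty": 0, "tz": 0, "rx": 0, "ry": 0, "rz": 0, "gripper": -1},
    {"tx": 0, "ty": 0, "tz": 0, "rx": 0, "ry": 0, "rz": 0, "gripper": -1},
    {"tx": 0, "ty": 0, "tz": 0, "rx": 0, "ry": 0, "rz": 0, "gripper": -1},
    {"tx": 0, "ty": 0, "tz": 0, "rx": 0, "ry": 0, "rz": 0, "gripper": -1},
    {"tx": 0, "ty": 0, "tz": 0, "rx": 0, "ry": 0, "rz": 0, "gripper": -1},
  ],
)

```text
clock: 31.7
eef_pos: [464.5, 365.8, 293.0]
tcp_rot: [2.636, 0.026, 1.685]
contact_force: [0.2, -0.2, -0.5]
opening: -0.0
```

```bash
python3 c.py; python3 - <<'E'
from h import *
im,d=r.grab_frame('top'); save('end.png',im)
for q in ('valve','timer','tape','oil','screwdriver'):
    for o in r.place_of(q,'top')[:1]:
        v,u=o['location']; print(q,o['confidence'],v,u)
E
```

```text
cover x -105 z 88.5
cover x -60 z 90.2
cover x 0 z 90.1
cover x 60 z 90.3
cover x 100 z 89.3
handle 0.82 [458.  90.  87.]
valve 0.47 215.0 399.3
timer 0.84 268.5 367.4
tape 0.62 213.5 452.9
oil 0.96 195.8 134.9
screwdriver 0.69 263.4 128.5
```

View pics/end.png

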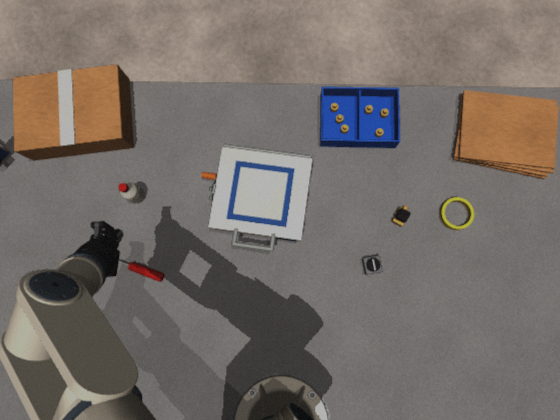

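The top view shows the cover closed flat, the knob folded at (208,176), the bystanders in place and the arm clear. I'm handing in.

```bash
python3 -c "
from h import *
print(r.sign_off())"
```

```text
the job is handed in; nothing more can be done
None
```

The job is done and handed in at about 32 s of the 67 s allowed; sign-off reports no verdict, so the results below are my own checks.

- **Cover up:** I raised the cover by its handle against its limit and let it down onto the stay. It stood by itself once I let go.
- **Gauge:** I set it down gently, face up. After I let go it measured about 5 mm from the mat's centre.
- **Closing:** I pushed the orange knob through with closed fingers. The cover sank shut in roughly 3 s without slamming.
- **Last checks:** The cover was flat, at 88–90 mm along its whole length. The knob was folded at about x +35, z +34 mm in the housing. The arm was clear with near-zero force, and the other things showed no clear movement.

- **Setback:** My first approaches to the knob ran into the limits of joints 6 and 4, so I turned and tilted the tool before pushing.
- **Not checked:** I couldn't see the gauge once the cover was closed, so its final position rests on the last look through the open cover. I also had no direct reading of the knee or cover joints and judged them from the pictures, the depth images and the forces.

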